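# File the batch plates under the weighted arm

## Robot

A 6-joint arm with a two-finger parallel gripper is mounted at the origin on the work surface. World frame = base frame: x ahead of the robot, y to its left, z up, the work surface at z = 0. Lengths are in m, angles in degrees, forces in N, time in s.
With the tool pointing down it reaches from about 0.4 to 0.825 m from the base axis. Payload 7 kg.
Tool frame: the origin (TCP) lies at the very end of the fingers, on their centre line; the grasp point (between the pads) lies 19 mm behind it; z points along the fingers, y is the direction in which the jaws open and shut (so a half turn about z gives the same grasp; the last joint's range is limited). The gripper opens to 88 mm and grips with 3 to 60 N. Pads are 19 mm wide; open, the fingers measure 130 mm over their backs; the gripper's body (78 mm by 193 mm) begins 47 mm behind the grasp point.
Start: joints at [93.57, 20.546, 0.682, 0, -70.136, -16.507], TCP at [0.151, 0.658, 0.227] pointing down, gripper open.
Joint ranges: [-176.03, 176.03], [-82.01, 121.73], [-58.28, 71.71], [-173.87, 95.51], [-174.79, -0.11], [-173.66, 173.66]. Speed limits (degrees/s): [136.94, 136.94, 172.46, 180, 180, 180].

## Interface

Orientations are given as [roll, pitch, yaw] about the fixed x, y, z axes, in that order (R = Rz(yaw) Ry(pitch) Rx(roll)).
In Python, from plant import ctrl, snapshot, workorder gives the robot as it stands. The module is installed in compiled form; this text tells all that it offers.
- The arm moves only by the shell command python3 -m creep 'ROWS'. ROWS is JSON, a list of rows, each a list of 5 numbers: the shift along the tool's x, y, z scaled (see below), then the turn about the tool's z scaled (see below), then the finger opening in mm, from 0 to 87.6. A call has exactly 8 rows; each row is the pose to reach, as a shift and turn from the pose commanded when the call began, along the tool's axes at that moment, turning the shorter way round; what a row does not reach only later rows make up. The controller multiplies each number of a shift by 0.1 m and each number of a turn by 180 degrees. A row lasts 1/12 s, in which the tool goes at most 41.7 mm and 7.16 degrees, less where a joint would pass 70% of its speed; a pose out of reach is approached as far as the arm can. A call with a number of a shift or a turn outside -1 to 1 is refused whole. A call with a gripper value outside its range is refused whole. The fingers move at their own pace and stop on an object; the grip force is fixed at half the most. Time passes only in rows, so rows that repeat a pose let the fingers close, or fill a call up. It gives the time, the measured TCP pose, the force and the opening at its end, in the units of the state.
- ctrl.get_obs(): the state, without advancing time (a new reading comes with each control period).
- snapshot(name): name is "scene" or "top" or "wrist"; returns a dict with "img" (480x640x3 uint8, blue, green, red), "camera_matrix" (3x3 intrinsics, pixels), "k1" (the pictures are not rectified: a ray, as slopes to the right and down, at radius r is drawn at 1 + k1 r^2 times it, then the intrinsics apply), "xyz" and "rotation" of the camera in the world. Camera axes: x right, y up, looking along -z (the intrinsics and any distortion apply to the point x, -y, -z); pixel columns grow to the right and rows downward; lengths in m; the calibration is good to about 2 mm. A picture is of the moment at which its call begins. There is no depth.
- workorder.close_job(): hands the job in, once; it reports no verdict.
The state is a dict: "clock": time; "joint_pos": joint angles; "qvel": joint speeds; "tau": joint torques, N m; "tool_pos": TCP position; "orientation": TCP orientation; "force": force on the tool from outside, world axes, zero at the start; "moment": the same for the moment, N m; "opening": finger opening in m.
Only numpy, scipy, OpenCV 4.12 (cv2) and the standard library are available. Lean on these libraries where they do the work, as an engineer would, in place of code of your own. Each camera call takes 0.05 s, during which the arm holds its last target.

## Task

The dumpling batch is finished: pull the tally rack's carriage all the way out by its red handle, then tuck every wooden batch plate lying on the table under the weighted arm, one flat on the other, lengthwise between the guides and pushed up to the back stop. When all are in, slide the carriage fully home under the shelf, and leave the crockery and kitchen tools where they are.

Things in the scene. Friction and masses are not known exactly. Their poses are not given: they have to be found in the camera images.
- carriage (a joint): how far the flat steel carriage of the tally rack is pulled out from under the rack's shelf, m: 0 fully home, 0.15 fully out (end stop). It slides straight along the rack's own -x axis (towards the robot) and stays where left; about 3 N moves it. At the start it is home or up to 30 mm out.
- presser (a joint): angle of the weighted arm, rad: 0 fully down on the empty bed, growing as its foot is lifted (about 0.1 per plate under it; it can swing up to 0.8 and falls back by its own weight).
- rack: fixed aluminium tally rack; its place and yaw vary. Origin on the table. Its x axis points away from the robot, along the carriage's travel; y to the left. Pulling the carriage fully out brings the seat straight over this origin, in front of the overhanging shelf; home puts the seat at x=+150 mm, under the shelf.
- shelf_edge (a point): middle of the lower front edge of the rack's fixed shelf, 140 mm above the table, rack axes. The shelf runs 190 mm back from it (+x) and 135 mm to either side, 12 mm thick, a tray of dumplings on top, side walls at 125 mm either side. The filed pile and arm pass under it.
- handle (a point): grip point of the carriage's red upright handle post, 16 mm wide (y) x 22 mm (x), its top 70 mm above the table; this point is 50 mm above the table and moves with the carriage; axes as the rack's. In the seat's axes it lies at x=-108, y=0. A base plate 9 mm high lies around its foot.
- seat (a point): point on top of the carriage's bed, 25 mm above the table, where the centre of the first plate's underside belongs; rack axes; moves with the carriage. Plates go in lengthwise from the -y side, moving along +y, each on top of those before (8 mm each). The bed is a tongue 24 mm wide (x), y=-61 to +61 mm; fingers may straddle it (base plate 16 mm below its top).
- stop (a point): foot of the back stop's inner face, at bed height, 62 mm from the seat along +y, so a filed plate's end comes within 2 mm of it. Guide walls stand at x=+-24 mm from y=-40 to 0 mm of this point, flared at their mouth to x=+-32 at y=-54. Stop and guides stand 46 mm above the bed.
- foot (a point): underside of the weighted arm's round foot, which presses on the pile with 1 to 2 N. The arm lies over the bed along y at x=0, hinged behind the stop (seat axes y=+108, 30 mm above the bed). Bed empty: foot at seat y=+26, 1 mm above the bed; the bar with its brass weight stands up to 71 mm above the bed between foot and hinge, up to 95 mm with five plates in.
- lip_end (a point): outer lower edge of the arm's steel lip, 26 mm wide, 42 mm long, which slopes up and outwards (-y) from the foot at 20 deg, steeper as the arm rises (about 43 deg on four plates). Bed empty: seat y=-16, 16 mm above the bed. A plate pushed in along +y just above the pile, under this edge, wedges the arm up by itself with a few newtons and the arm then rests on it.
- plate1: wooden batch plate with two green end bands and 1 green dot(s): 120 (x, long) x 42 (y) x 8 mm (z), about 45 g; origin at the centre of its underside; both ends alike. Starts flat on the table; may be absent.
- plate2: wooden batch plate with two yellow end bands and 2 yellow dot(s): 120 (x, long) x 42 (y) x 8 mm (z), about 45 g; origin at the centre of its underside; both ends alike. Starts flat on the table; may be absent.
- plate3: wooden batch plate with two blue end bands and 3 blue dot(s): 120 (x, long) x 42 (y) x 8 mm (z), about 45 g; origin at the centre of its underside; both ends alike. Starts flat on the table; may be absent.
- plate4: wooden batch plate with two red end bands and 4 red dot(s): 120 (x, long) x 42 (y) x 8 mm (z), about 45 g; origin at the centre of its underside; both ends alike. Starts flat on the table; may be absent.
- plate5: wooden batch plate with two black end bands and 5 black dot(s): 120 (x, long) x 42 (y) x 8 mm (z), about 45 g; origin at the centre of its underside; both ends alike. Starts flat on the table; may be absent.
- dish: low white china dish, 72 mm across, 16 mm high, among the plates; origin at the centre of its underside; a bystander, to be left alone.
- cup: blue china cup, 64 mm across, 75 mm high; origin at the centre of its underside; a bystander, to be left alone.
- jar: amber jar with red cap, 68 mm across, 100 mm high; origin at the centre of its underside; a bystander, to be left alone.
- spoon: wooden spoon 220 mm long, lying along its x; origin at the centre of its underside; a bystander, to be left alone.
- bowl: white bowl 150 mm across, 60 mm high; origin at the centre of its underside; a bystander, to be left alone.
- scraper: flat green plastic scraper 110 x 90 x 6 mm; origin at the centre of its underside; a bystander, to be left alone.
Things that resemble listed ones, but are neither listed nor needed, are in the scene too. Leave any grey or turquoise look-alike of the plate3 alone. What is shaped like the plate5 but purple is not meant.

How it is judged (in metres and radians):
On the way, in this order (a step that is already met when the one before it is completed fails the run):
1. the carriage is pulled all the way out (value of joint carriage above 0.14 m), for 0.2 s.
2. every plate lies flat under the arm, between the guides and up to the back stop, released (x of plate1 in the frame of seat between -0.01 and 0.01 m and y of plate1 in the frame of seat between -0.01 and 0.01 m and z of plate1 in the frame of seat between -0.004 and 0.036 m and angle between each of plate1, plate2, plate3, plate4, plate5's own z axis and vertical below 0.1 rad and contact force between the fingers and plate1 below 0.3 N and x of plate2 in the frame of seat between -0.01 and 0.01 m and y of plate2 in the frame of seat between -0.01 and 0.01 m and z of plate2 in the frame of seat between -0.004 and 0.036 m and contact force between the fingers and plate2 below 0.3 N and x of plate3 in the frame of seat between -0.01 and 0.01 m and y of plate3 in the frame of seat between -0.01 and 0.01 m and z of plate3 in the frame of seat between -0.004 and 0.036 m and contact force between the fingers and plate3 below 0.3 N and x of plate4 in the frame of seat between -0.01 and 0.01 m and y of plate4 in the frame of seat between -0.01 and 0.01 m and z of plate4 in the frame of seat between -0.004 and 0.036 m and contact force between the fingers and plate4 below 0.3 N and x of plate5 in the frame of seat between -0.01 and 0.01 m and y of plate5 in the frame of seat between -0.01 and 0.01 m and z of plate5 in the frame of seat between -0.004 and 0.036 m and contact force between the fingers and plate5 below 0.3 N), for 0.3 s.
3. the carriage is fully home (value of joint carriage below 0.006 m), for 0.2 s.
At the end, for the whole second after the job is handed in: The carriage is home to within 6 mm, and every plate that was present lies flat (within 0.1 rad) in the pile under the arm, its centre within 10 mm of the seat in x and y and at most 36 mm above the bed, released and at rest (all of step 2 and value of joint carriage below 0.006 m and linear speed of each of plate1, plate2, plate3, plate4, plate5 below 0.02 m/s); the robot touches nothing.
It fails at once if a bystander is knocked over or moved more than 6 cm (distance of any of dish, cup, jar, spoon, bowl, scraper from where it was at the start of the episode above 0.06 m or angle between any of dish, cup, jar, bowl's own z axis and vertical above 0.6 rad).
Of plate1, plate2, plate3, plate4, plate5 only 3 to 5 are there at a start; the rules pass over those that are not, and their reading is None.
At some moment in a run one of plate1, plate2, plate3, plate4, plate5 may be knocked a few centimetres aside while the robot is not near it.
It also fails if it takes over 210 s, if anything falls off the work surface, if the arm or the gripper's body presses on something with over 40 N, if the wrist force passes 120 N, or if a joint passes its speed limit or range.

## Working session

There is one attempt and no reset: what is moved stays moved. The work goes in short steps, Python scripts to look and compute and a shell command to move; the robot and the scene stay as the last step left them, time stands still between calls to the robot, and variables do not carry over. Pictures are saved under pics/ and viewed, and the job is handed in when it is done.

```bash
mkdir -p pics; ls; python3 - <<'E'
from plant import ctrl, snapshot
import cv2
print(ctrl.get_obs())
for n in ("scene","top","wrist"):
    s=snapshot(n); cv2.imwrite(f"pics/{n}0.png",s["img"]); print(n,s["camera_matrix"],s["k1"],s["xyz"],s["rotation"])
E
```

```text
pics
{'clock': 0.0, 'joint_pos': array([ 9.35692887e+01,  2.05908301e+01,  6.32625749e-01, -1.86602563e-02,
       -7.01373242e+01, -1.65054272e+01]), 'qvel': array([ 0.0738567 ,  0.04558101,  0.03165274, -0.02036111,  0.00184266,
        0.09439886]), 'tau': array([ 4.82715659e-04, -5.82709765e+01,  2.93049985e+01,  6.99693114e+00,
        6.85519277e-03, -1.65815354e-04]), 'tool_pos': array([0.15105275, 0.65736223, 0.22562541]), 'orientation': array([ 1.79903424e+02, -1.03237029e-02, -1.29424846e+01]), 'force': array([-0.23696319, -0.70009293,  0.72247963]), 'moment': array([0.02247591, 0.01863296, 0.02840197]), 'opening': 0.08735864670931211}
scene [[549.53514466   0.         318.44143739]
 [  0.         549.53514466 243.74925921]
 [  0.           0.           1.        ]] 0.056818431021355455 [ 0.23782734 -0.38302497  1.48735173] [ 18.93789532  -0.20256392 -38.7649792 ]
top [[460.91437434   0.         317.85384527]
 [  0.         460.91437434 249.22322558]
 [  0.           0.           1.        ]] 0.010252631803972097 [ 0.35304639 -0.03608647  1.10374044] [ 10.42896237   1.13641313 -90.960383  ]
wrist [[382.98923632   0.         314.7543041 ]
 [  0.         382.98923632 237.69472328]
 [  0.           0.           1.        ]] -0.004733894545481312 [0.21898002 0.64148103 0.38376201] [-1.51683068e+01 -9.52156509e-02 -1.02897812e+02]
```

View pics/scene0.png

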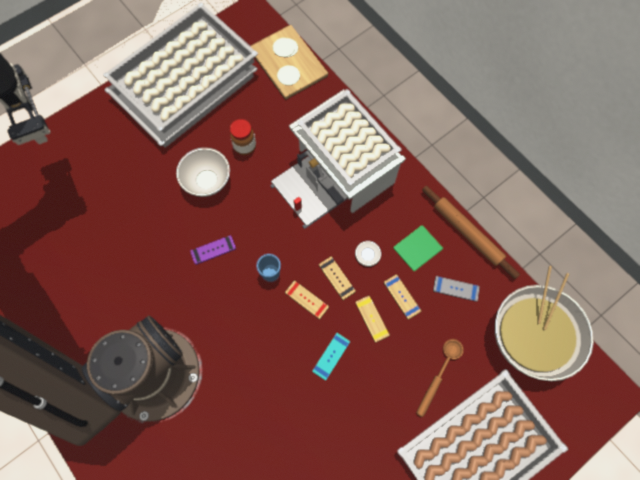

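View pics/top0.png

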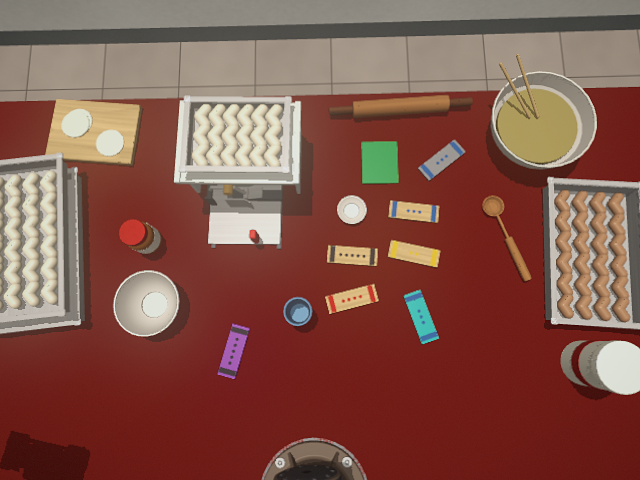

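View pics/wrist0.png

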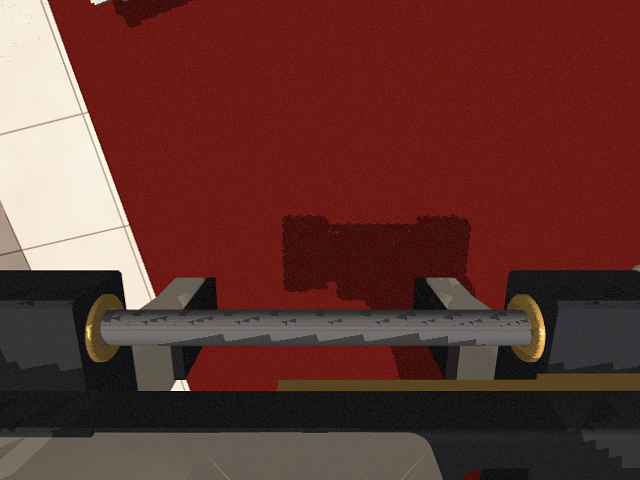

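```bash
cat > h.py <<'E'
import numpy as np, cv2
from scipy.spatial.transform import Rotation as R
from plant import ctrl, snapshot
F=np.diag([1,-1,-1.])
def rot(s): return R.from_euler('xyz',s["rotation"],degrees=True).as_matrix()
def p2w(s,uv,z):
    uv=np.array(uv,float).reshape(-1,1,2)
    n=cv2.undistortPoints(uv,s["camera_matrix"],np.array([s["k1"],0,0,0.])).reshape(-1,2)
    d=(rot(s)@F@np.c_[n,np.ones(len(n))].T).T
    c=np.array(s["xyz"]); t=(z-c[2])/d[:,2]
    return c+d*t[:,None]
def w2p(s,P):
    P=np.atleast_2d(P); q=(F@rot(s).T@(P-np.array(s["xyz"])).T).T
    return cv2.projectPoints(q,np.zeros(3),np.zeros(3),s["camera_matrix"],np.array([s["k1"],0,0,0.]))[0].reshape(-1,2)
def crop(s,name,x0,y0,x1,y1,k):
    im=cv2.resize(s["img"][y0:y1,x0:x1],None,fx=k,fy=k,interpolation=cv2.INTER_CUBIC)
    cv2.imwrite("pics/"+name,im)
E
python3 - <<'E'
from h import *
s=snapshot("top"); crop(s,"c1.png",300,130,500,350,2.7*1.0); crop(s,"c2.png",160,90,320,260,3.5)
s=snapshot("scene"); crop(s,"c3.png",250,80,420,240,3.7)
E
```

```text
(no output)
```

View pics/c1.png

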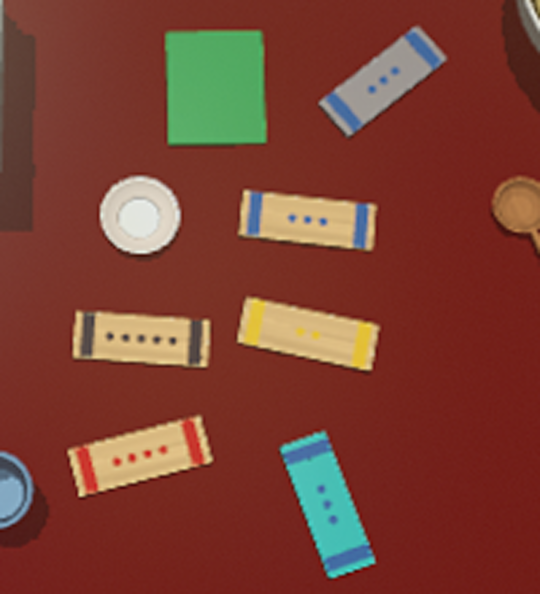

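View pics/c2.png

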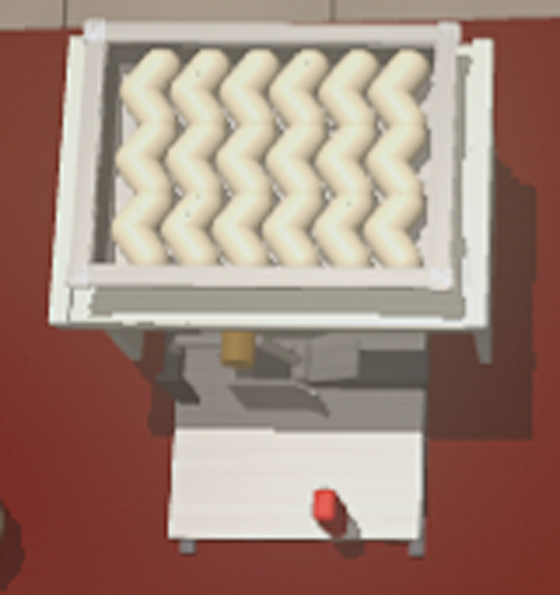

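View pics/c3.png

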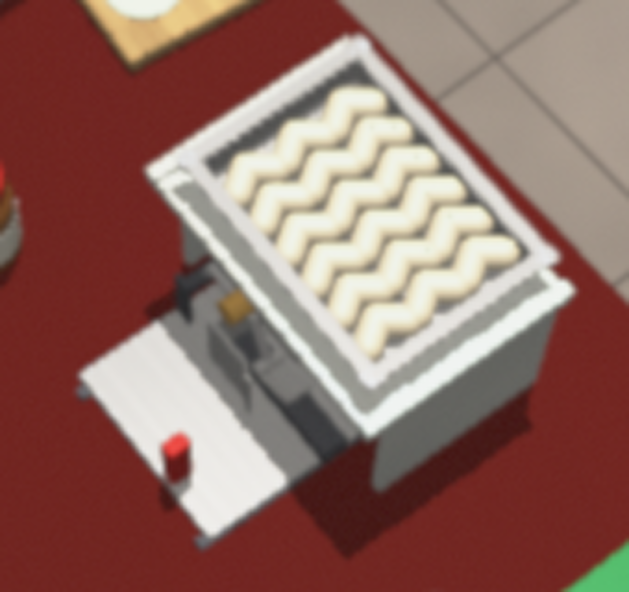

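```bash
python3 - <<'E'
from h import *
s=snapshot("top")
c2=lambda x,y:(160+x/3.5,90+y/3.5)
print(p2w(s,[c2(52,325),c2(488,328)],.152)*1000)
print("handle top",p2w(s,[c2(324,490)],.07)*1000)
c1=lambda x,y:(300+x/2.7,130+y/2.7)
# corners of plates
pl={'blue':[(242,191),(376,204),(371,250),(239,235)],'black':[(75,311),(210,320),(208,366),(73,356)],'yellow':[(247,298),(379,324),(371,370),(238,341)],'red':[(68,452),(200,416),(213,462),(81,496)]}
for k,v in pl.items():
    w=p2w(s,[c1(*a) for a in v],.008)[:,:2]*1000
    d=(w[1]-w[0]+w[2]-w[3]); e=(w[1]-w[2]+w[0]-w[3])
    print(k,w.mean(0).round(1),np.hypot(*d)/2,np.hypot(*e)/2,np.degrees(np.arctan2(d[1],d[0])))
s=snapshot("scene")
c3=lambda x,y:(250+x/3.7,80+y/3.7)
print(p2w(s,[c3(150,172),c3(365,432),c3(573,292)],.152)*1000)
print("handle top",p2w(s,[c3(175,440)],.07)*1000)
E
```

```text
[[681.18476269 287.47879699 152.        ]
 [673.06122582  17.20064063 152.        ]]
handle top [[591.78076452 130.92669951  70.        ]]
blue [ 644.1 -253.3] 120.05469984374841 42.312776967470676 -97.5379959848682
black [ 538.7 -100.6] 120.45205592015215 41.22019809486272 -95.24331628439322
yellow [ 540.2 -249.2] 119.08537957313246 41.16412038129261 -103.19151914612381
red [433.6 -96.7] 119.88226786291722 40.7972915629271 -76.25519099551096
[[682.71216192 286.590571   152.        ]
 [673.0628214   23.79747849 152.        ]
 [862.93736858  14.30411606 152.        ]]
handle top [[583.16369503 133.69829961  70.        ]]
```

```bash
cat >> h.py <<'E'
def cur():
    o=ctrl.get_obs(); return np.array(o["tool_pos"]),o["orientation"][2],o
def plan(*targets,start=None):
    """targets (x,y,z,yaw) in m, deg; prints unit rows per call"""
    if start is None: p,yaw,o=cur(); print("t",round(o["clock"],2),"at",p.round(4),o["orientation"].round(2),"op",round(o["opening"]*1000,1),"F",o["force"].round(1))
    else: p,yaw=np.array(start[:3]),start[3]
    for T in targets:
        q=np.array(T[:3]); dy=(T[3]-yaw+180)%360-180
        n=max(1,int(np.ceil(abs(dy)/55)))
        while True:
            ok=True; out=[]; pp=p.copy(); y=yaw
            for i in range(n):
                d=(q-p)/n; c,s_=np.cos(np.radians(y)),np.sin(np.radians(y))
                t=np.array([d[0]*c+d[1]*s_, d[0]*s_-d[1]*c, -d[2]])/.1
                if np.abs(t).max()>.999: ok=False
                out.append([*t.round(3),round(-dy/n/180,4)]); y+=dy/n
            if ok: break
            n+=1
        print("->",np.round(T,4)); [print("   ",*v) for v in out]
        p,yaw=q,T[3]
E
python3 - <<'E'
from h import *
plan((.50,.15,.25,178),(.585,.132,.16,178))
E
```

```text
t 0.35 at [0.1511 0.6577 0.2263] [179.98  -0.   -12.94] op 87.7 F [-1.6  0.4  0.3]
-> [5.00e-01 1.50e-01 2.50e-01 1.78e+02]
    0.648 0.595 -0.034 0.1342
    0.835 0.278 -0.034 0.1342
    0.876 -0.088 -0.034 0.1342
    0.763 -0.439 -0.034 0.1342
    0.517 -0.712 -0.034 0.1342
    0.18 -0.861 -0.034 0.1342
    -0.188 -0.86 -0.034 0.1342
-> [5.85e-01 1.32e-01 1.60e-01 1.78e+02]
    -0.856 -0.15 0.9 0.0
```

```bash
python3 -m creep '[[0.65,0.6,-0.03,0.134,87],[0.65,0.6,-0.03,0.134,87],[0.65,0.6,-0.03,0.134,87],[0.65,0.6,-0.03,0.134,87],[0.65,0.6,-0.03,0.134,87],[0.65,0.6,-0.03,0.134,87],[0.65,0.6,-0.03,0.134,87],[0.65,0.6,-0.03,0.134,87]]'; python3 - <<'E'
from h import *
plan((.50,.15,.25,178))
E
```

```text
clock: 1.02
tool_pos: [0.2007, 0.5851, 0.2293]
orientation: [180.0, -0.0, -37.0]
force: [0.3, -0.2, 0.1]
opening: 0.0865
t 1.02 at [0.2007 0.5851 0.2293] [ 1.7998e+02 -1.0000e-02 -3.6950e+01] op 86.5 F [ 0.3 -0.2  0.1]
-> [5.00e-01 1.50e-01 2.50e-01 1.78e+02]
    0.835 0.28 -0.034 0.1343
    0.876 -0.087 -0.034 0.1343
    0.764 -0.438 -0.034 0.1343
    0.517 -0.712 -0.034 0.1343
    0.18 -0.861 -0.034 0.1343
    -0.188 -0.86 -0.034 0.1343
```

Works as predicted. Continue.

```bash

python3 -m creep '[[0.83,0.28,-0.03,0.134,87],[0.83,0.28,-0.03,0.134,87],[0.83,0.28,-0.03,0.134,87],[0.83,0.28,-0.03,0.134,87],[0.83,0.28,-0.03,0.134,87],[0.83,0.28,-0.03,0.134,87],[0.83,0.28,-0.03,0.134,87],[0.83,0.28,-0.03,0.134,87]]' | head -3
python3 -m creep '[[0.88,-0.09,-0.03,0.134,87],[0.88,-0.09,-0.03,0.134,87],[0.88,-0.09,-0.03,0.134,87],[0.88,-0.09,-0.03,0.134,87],[0.88,-0.09,-0.03,0.134,87],[0.88,-0.09,-0.03,0.134,87],[0.88,-0.09,-0.03,0.134,87],[0.88,-0.09,-0.03,0.134,87]]' | head -3
python3 -m creep '[[0.76,-0.44,-0.03,0.134,87],[0.76,-0.44,-0.03,0.134,87],[0.76,-0.44,-0.03,0.134,87],[0.76,-0.44,-0.03,0.134,87],[0.76,-0.44,-0.03,0.134,87],[0.76,-0.44,-0.03,0.134,87],[0.76,-0.44,-0.03,0.134,87],[0.76,-0.44,-0.03,0.134,87]]' | head -3
python3 -m creep '[[0.52,-0.71,-0.03,0.134,87],[0.52,-0.71,-0.03,0.134,87],[0.52,-0.71,-0.03,0.134,87],[0.52,-0.71,-0.03,0.134,87],[0.52,-0.71,-0.03,0.134,87],[0.52,-0.71,-0.03,0.134,87],[0.52,-0.71,-0.03,0.134,87],[0.52,-0.71,-0.03,0.134,87]]' | head -3
python3 -m creep '[[0.18,-0.86,-0.03,0.134,87],[0.18,-0.86,-0.03,0.134,87],[0.18,-0.86,-0.03,0.134,87],[0.18,-0.86,-0.03,0.134,87],[0.18,-0.86,-0.03,0.134,87],[0.18,-0.86,-0.03,0.134,87],[0.18,-0.86,-0.03,0.134,87],[0.18,-0.86,-0.03,0.134,87]]' | head -3
python3 -m creep '[[-0.19,-0.86,-0.03,0.134,87],[-0.19,-0.86,-0.03,0.134,87],[-0.19,-0.86,-0.03,0.134,87],[-0.19,-0.86,-0.03,0.134,87],[-0.19,-0.86,-0.03,0.134,87],[-0.19,-0.86,-0.03,0.134,87],[-0.19,-0.86,-0.03,0.134,87],[-0.19,-0.86,-0.03,0.134,87]]' 
python3 - <<'E'
from h import *
s=snapshot("wrist"); cv2.imwrite("pics/w1.png",s["img"]); print(s["xyz"],s["rotation"])
plan((.585,.132,.12,178))
E
```

```text
clock: 1.68
tool_pos: [0.2501, 0.5129, 0.2323]
orientation: [180.0, -0.0, -61.0]
clock: 2.35
tool_pos: [0.3004, 0.4401, 0.2353]
orientation: [180.0, -0.0, -85.2]
clock: 3.02
tool_pos: [0.3505, 0.368, 0.2384]
orientation: [180.0, -0.0, -109.3]
clock: 3.68
tool_pos: [0.4002, 0.2954, 0.2415]
orientation: [-180.0, -0.0, -133.4]
clock: 4.35
tool_pos: [0.4502, 0.2232, 0.2446]
orientation: [180.0, 0.0, -157.5]
clock: 5.02
tool_pos: [0.5004, 0.1509, 0.2477]
orientation: [180.0, 0.0, 178.4]
force: [-0.2, 0.7, -0.2]
opening: 0.0871
[0.42958925 0.15239982 0.40565461] [-1.51507625e+01  2.14166353e-03  8.84321026e+01]
t 5.07 at [0.5005 0.1508 0.2476] [1.8000e+02 1.0000e-02 1.7836e+02] op 87.3 F [-0.1 -0.9  0.7]
-> [5.85e-01 1.32e-01 1.20e-01 1.78e+02]
    -0.425 -0.082 0.638 0.001
    -0.425 -0.081 0.638 0.001
```

View pics/w1.png

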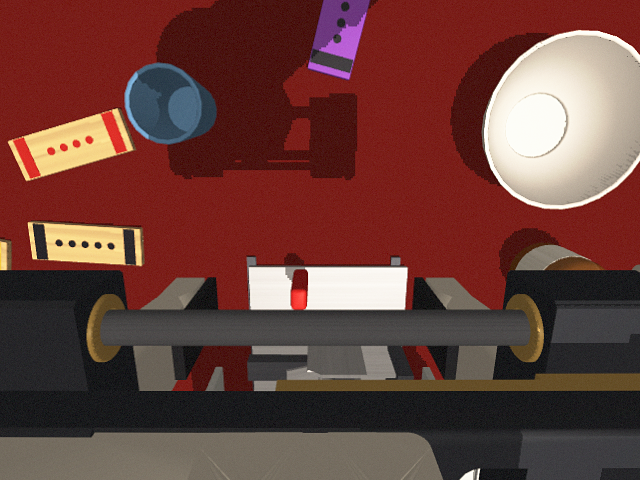

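```bash
python3 - <<'E'
from h import *
s=snapshot("wrist"); crop(s,"w1c.png",230,245,430,395,4)
print(p2w(s,[(299.5,299)],.07), p2w(s,[(248,268),(407,268)],.009))
E
```

```text
[[0.580329   0.13371227 0.07      ]] [[0.5693605  0.07526368 0.009     ]
 [0.57421106 0.24958464 0.009     ]]
```

View pics/w1c.png

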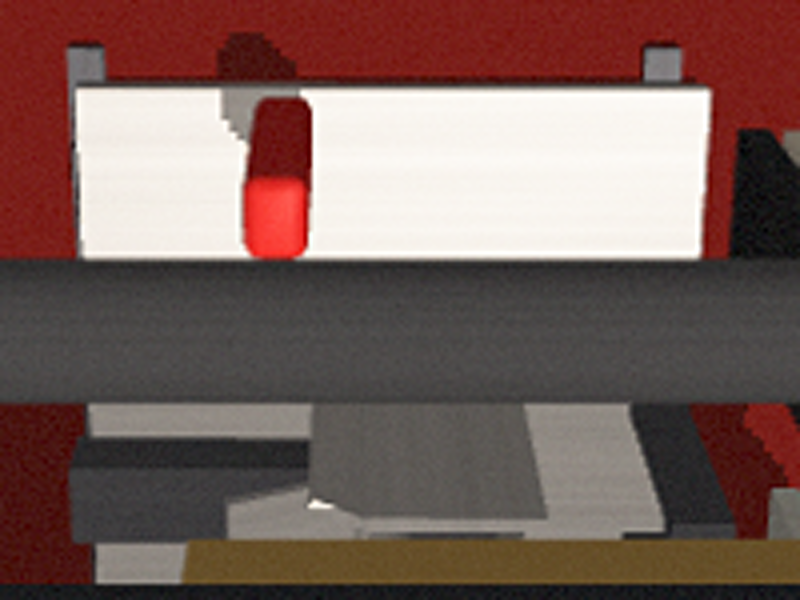

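```bash
python3 - <<'E'
from h import *
plan((.5805,.1337,.12,178.1),(.5805,.1337,.031,178.1))
E
```

```text
t 5.12 at [0.5005 0.1508 0.2477] [1.7999e+02 1.0000e-02 1.7834e+02] op 86.7 F [-0.5  0.1  0.2]
-> [5.805e-01 1.337e-01 1.200e-01 1.781e+02]
    -0.402 -0.074 0.638 0.0007
    -0.403 -0.073 0.638 0.0007
-> [5.805e-01 1.337e-01 3.100e-02 1.781e+02]
    0.0 0.0 0.89 -0.0
```

```bash

python3 -m creep '[[-0.8,-0.15,0.3,0.001,87],[-0.8,-0.15,0.3,0.001,87],[-0.8,-0.15,0.3,0.001,87],[-0.8,-0.15,0.5,0.001,87],[-0.8,-0.15,0.7,0.001,87],[-0.8,-0.15,0.9,0.001,87],[-0.8,-0.15,0.9,0.001,87],[-0.8,-0.15,0.9,0.001,87]]' 
python3 -m creep '[[0,0,0.3,0,87],[0,0,0.6,0,87],[0,0,0.9,0,87],[0,0,1,0,87],[0,0,1,0,87],[0,0,1,0,87],[0,0,1,0,87],[0,0,1,0,87]]' 
python3 - <<'E'
from h import *
s=snapshot("wrist"); cv2.imwrite("pics/w2.png",s["img"])
plan((.5805,.1337,.031,178.1))
E
```

```text
clock: 5.78
tool_pos: [0.5797, 0.1327, 0.157]
orientation: [-179.9, -0.1, 178.1]
force: [0.4, 1.0, -0.3]
opening: 0.0864
clock: 6.45
tool_pos: [0.5816, 0.1336, 0.0598]
orientation: [179.9, 0.2, 178.1]
force: [0.1, -0.6, 0.3]
opening: 0.0869
t 6.5 at [0.5813 0.1334 0.0596] [1.7991e+02 1.6000e-01 1.7806e+02] op 86.9 F [-0.4 -0.2  0.1]
-> [5.805e-01 1.337e-01 3.100e-02 1.781e+02]
    0.008 0.002 0.286 -0.0002
```

View pics/w2.png

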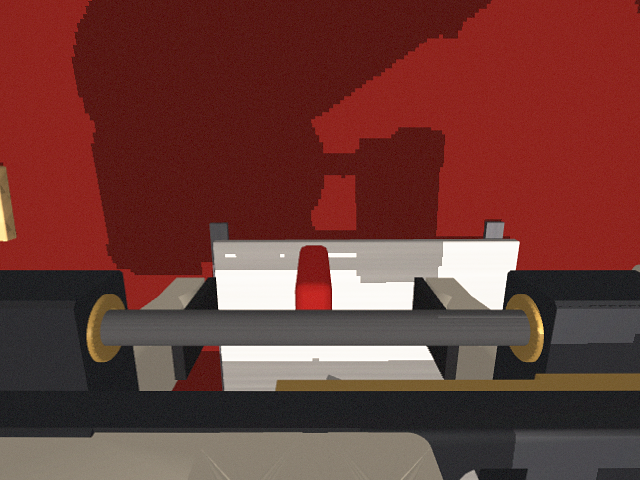

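The handle sits centred between the fingers (red post at ~314,285). Lower to z≈31 mm and close.

```bash

python3 -m creep '[[0,0,0.1,0,87],[0,0,0.2,0,87],[0,0,0.28,0,87],[0,0,0.28,0,10],[0,0,0.28,0,10],[0,0,0.28,0,10],[0,0,0.28,0,10],[0,0,0.28,0,10]]' 
python3 -m creep '[[0,0,0,0,10],[0,0,0,0,10],[0,0,0,0,10],[0,0,0,0,10],[0,0,0,0,10],[0,0,0,0,10],[0,0,0,0,10],[0,0,0,0,10]]' 
```

```text
clock: 7.17
tool_pos: [0.5805, 0.1329, 0.0299]
orientation: [180.0, 0.0, 178.0]
force: [-0.8, -0.3, 0.2]
opening: 0.0592
clock: 7.83
tool_pos: [0.5802, 0.1329, 0.0296]
orientation: [180.0, 0.0, 178.1]
force: [-0.5, 0.5, 0.9]
opening: 0.0159
```

```bash

python3 -m creep '[[0.1,0,0,0,10],[0.2,0,0,0,10],[0.3,0,0,0,10],[0.42,0,0,0,10],[0.55,0,0,0,10],[0.7,0,0,0,10],[0.85,0,0,0,10],[1,0,0,0,10]]' 
python3 -m creep '[[0.05,0,0,0,10],[0.1,0,0,0,10],[0.13,0,0,0,10],[0.16,0,0,0,10],[0.19,0,0,0,10],[0.22,0,0,0,10],[0.25,0,0,0,10],[0.25,0,0,0,10]]' 
```

```text
clock: 8.5
tool_pos: [0.4791, 0.136, 0.0296]
orientation: [-180.0, 0.0, 178.1]
force: [3.5, -0.9, -2.6]
opening: 0.0155
clock: 9.17
tool_pos: [0.4548, 0.1367, 0.0295]
orientation: [-180.0, -0.0, 178.0]
force: [-1.1, -1.8, 1.9]
opening: 0.0159
```

```bash

python3 -m creep '[[0.03,0,0,0,10],[0.06,0,0,0,10],[0.09,0,0,0,10],[0.12,0,0,0,10],[0.15,0,0,0,10],[0.18,0,0,0,10],[0.2,0,0,0,10],[0.2,0,0,0,10]]' 
```

```text
clock: 9.83
tool_pos: [0.4402, 0.1374, 0.0306]
orientation: [180.0, 0.4, 178.2]
force: [31.3, -22.5, -10.3]
opening: 0.0157
```

```bash

python3 -m creep '[[-0.05,0,0,0,10],[-0.05,0,0,0,10],[-0.05,0,0,0,10],[-0.05,0,0,0,87],[-0.05,0,0,0,87],[-0.05,0,0,0,87],[-0.05,0,0,0,87],[-0.05,0,0,0,87]]' 
python3 -m creep '[[0,0,-0.3,0,87],[0,0,-0.6,0,87],[0,0,-0.9,0,87],[0,0,-1,0,87],[0,0,-1,0,87],[0,0,-1,0,87],[0,0,-1,0,87],[0,0,-1,0,87]]' 
python3 - <<'E'
from h import *
s=snapshot("top"); cv2.imwrite("pics/t1.png",s["img"]); crop(s,"t1c.png",150,160,330,320,4)
s=snapshot("wrist"); cv2.imwrite("pics/w3.png",s["img"])
E
```

```text
clock: 10.5
tool_pos: [0.4402, 0.1378, 0.0295]
orientation: [180.0, -0.0, 178.0]
force: [-1.4, 0.1, -0.5]
opening: 0.0438
clock: 11.17
tool_pos: [0.4396, 0.1372, 0.1284]
orientation: [-179.9, -0.1, 178.0]
force: [0.2, 0.9, 0.3]
opening: 0.0867
```

View pics/t1.png

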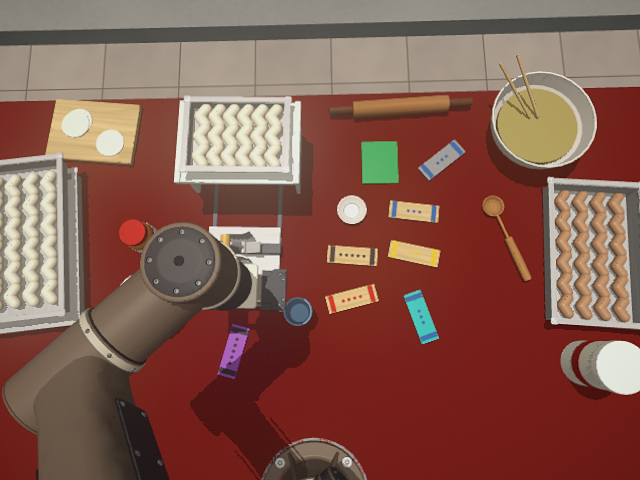

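View pics/t1c.png

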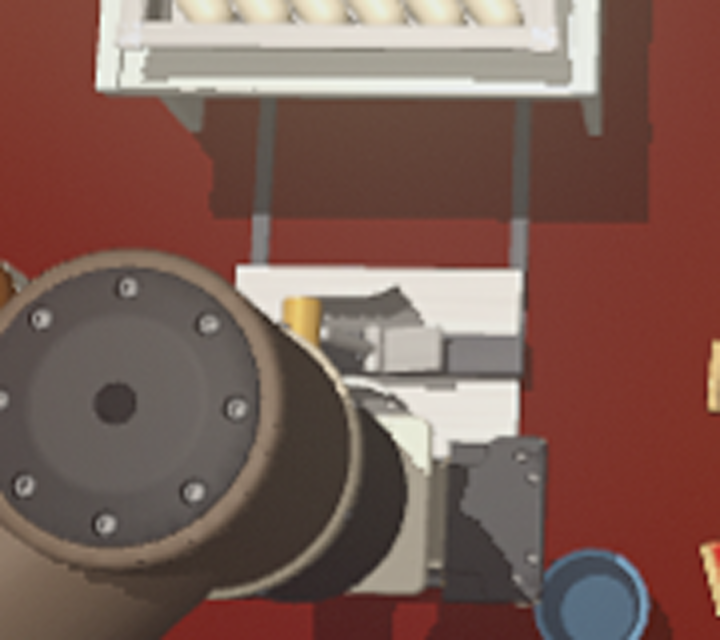

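```bash
python3 - <<'E'
from h import *
s=snapshot("top")
c=lambda x,y:(150+x/4,160+y/4)
print("tongue end", p2w(s,[c(523,336),c(523,374)],.025)*1000)
print("base", p2w(s,[c(237,266),c(524,270)],.009)*1000)
plan((.5346,-.1454,.18,-95.2),(.5346,-.1454,.10,-95.2))
E
```

```text
tongue end [[566.4610553   70.40557828  25.        ]
 [543.42090597  70.4555257   25.        ]]
base [[616.89453206 247.15226181   9.        ]
 [610.64885088  71.28323516   9.        ]]
t 11.32 at [0.4399 0.1373 0.1287] [-1.7993e+02 -8.0000e-02  1.7804e+02] op 87.0 F [-0.4 -0.1 -0.3]
-> [  0.5346  -0.1454   0.18   -95.2   ]
    -0.348 -0.931 -0.171 -0.1607
    0.146 -0.983 -0.171 -0.1607
    0.603 -0.79 -0.171 -0.1607
-> [  0.5346  -0.1454   0.1    -95.2   ]
    -0.0 0.0 0.8 -0.0
```

```bash

python3 -m creep '[[-0.35,-0.93,-0.2,-0.16,87],[-0.35,-0.93,-0.2,-0.16,87],[-0.35,-0.93,-0.2,-0.16,87],[-0.35,-0.93,-0.2,-0.16,87],[-0.35,-0.93,-0.2,-0.16,87],[-0.35,-0.93,-0.2,-0.16,87],[-0.35,-0.93,-0.2,-0.16,87],[-0.35,-0.93,-0.2,-0.16,87]]' | head -3
python3 -m creep '[[0.15,-0.98,-0.17,-0.16,87],[0.15,-0.98,-0.17,-0.16,87],[0.15,-0.98,-0.17,-0.16,87],[0.15,-0.98,-0.17,-0.16,87],[0.15,-0.98,-0.17,-0.16,87],[0.15,-0.98,-0.17,-0.16,87],[0.15,-0.98,-0.17,-0.16,87],[0.15,-0.98,-0.17,-0.16,87]]' | head -3
python3 -m creep '[[0.6,-0.79,-0.17,-0.161,87],[0.6,-0.79,-0.17,-0.161,87],[0.6,-0.79,-0.17,-0.161,87],[0.6,-0.79,-0.17,-0.161,87],[0.6,-0.79,-0.17,-0.161,87],[0.6,-0.79,-0.17,-0.161,87],[0.6,-0.79,-0.17,-0.161,87],[0.6,-0.79,-0.17,-0.161,87]]' 
python3 - <<'E'
from h import *
s=snapshot("top"); cv2.imwrite("pics/t2.png",s["img"]); crop(s,"t2c.png",190,170,310,270,6)
s=snapshot("scene"); cv2.imwrite("pics/s2.png",s["img"]);crop(s,"s2c.png",230,130,370,250,5.5)
s=snapshot("wrist"); cv2.imwrite("pics/w3.png",s["img"]);print(s["xyz"])
E
```

```text
clock: 11.98
tool_pos: [0.4719, 0.0436, 0.1492]
orientation: [-180.0, -0.0, -153.3]
clock: 12.65
tool_pos: [0.5028, -0.0503, 0.1664]
orientation: [180.0, -0.0, -124.5]
clock: 13.32
tool_pos: [0.5343, -0.1443, 0.1835]
orientation: [180.0, 0.0, -95.5]
force: [0.5, -0.4, -0.0]
opening: 0.0869
[ 0.52706463 -0.21476163  0.3416592 ]
```

View pics/t2c.png

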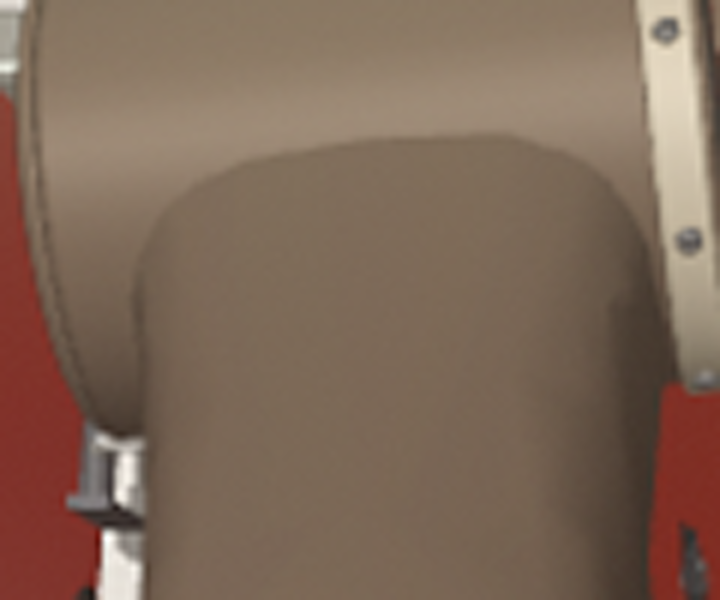

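View pics/s2c.png

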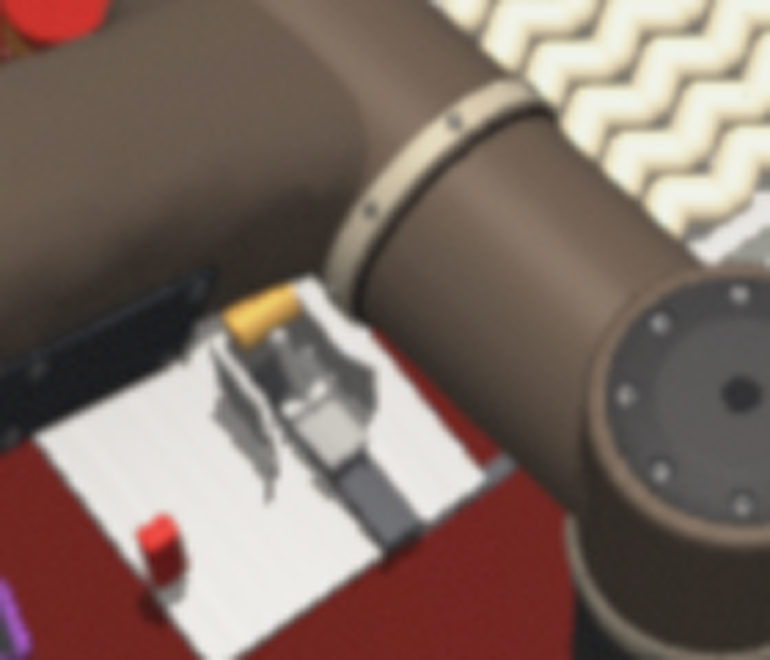

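View pics/w3.png

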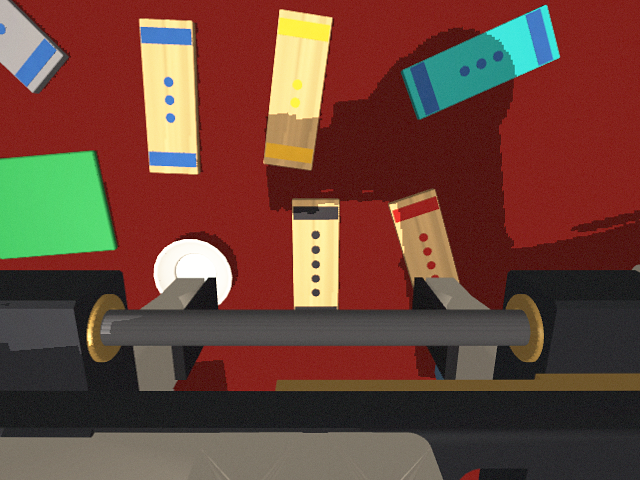

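```bash
python3 - <<'E'
from h import *
s=snapshot("scene")
c=lambda x,y:(230+x/5.5,130+y/5.5)
print("handle top(scene)",p2w(s,[c(158,530)],.07)*1000)
# predicted: tongue end corners & handle, with seat est
ax=np.array([.9995,-.0321,0]);ay=np.array([.0321,.9995,0])
def rackpts(seat):
    P=[seat+ax*12-ay*61,seat-ax*12-ay*61, seat-ax*108+[0,0,.0+45], seat+ax*12-ay*61-[0,0,16],seat-ax*12-ay*61-[0,0,16],seat-ax*12-ay*20,seat+ax*12-ay*20]
    return np.array(P)/1000
for seat in ([548,133.7,25],[556,133.7,25]):
    q=w2p(s,rackpts(np.array(seat,float))); print(((q-[230,130])*5.5).round(0).tolist())
im=s["img"].copy()
k=8;x0,y0,x1,y1=250,190,320,260
big=cv2.resize(im[y0:y1,x0:x1],None,fx=k,fy=k,interpolation=cv2.INTER_CUBIC)
for q,col in ((w2p(s,rackpts(np.array([548,133.7,25.]))),(0,255,0)),(w2p(s,rackpts(np.array([555,133.7,25.]))),(255,0,0))):
    for a in q: cv2.circle(big,tuple(int(v) for v in ((a-[x0,y0])*k+k/2)),3,col,-1)
cv2.imwrite("pics/s2d.png",big)
s=snapshot("wrist")
w=p2w(s,[(293,200),(339,200),(338,305),(293,305)],.008)[:,:2]*1000; print("black",w)
t=snapshot("top"); print("dish",p2w(t,[(351.9,209.6)],.01))
E
```

```text
handle top(scene) [[449.58852495 135.29098131  70.        ]]
[[408.0, 527.0], [370.0, 553.0], [140.0, 538.0], [409.0, 538.0], [371.0, 564.0], [324.0, 494.0], [361.0, 468.0]]
[[420.0, 518.0], [383.0, 544.0], [153.0, 529.0], [421.0, 529.0], [384.0, 555.0], [336.0, 485.0], [373.0, 459.0]]
black [[ 551.32096986 -160.87293487]
 [ 511.05066349 -157.10674818]
 [ 519.68735499  -57.03937578]
 [ 562.15800206  -61.0134659 ]]
dish [[ 0.65164664 -0.10276854  0.01      ]]
```

View pics/s2d.png

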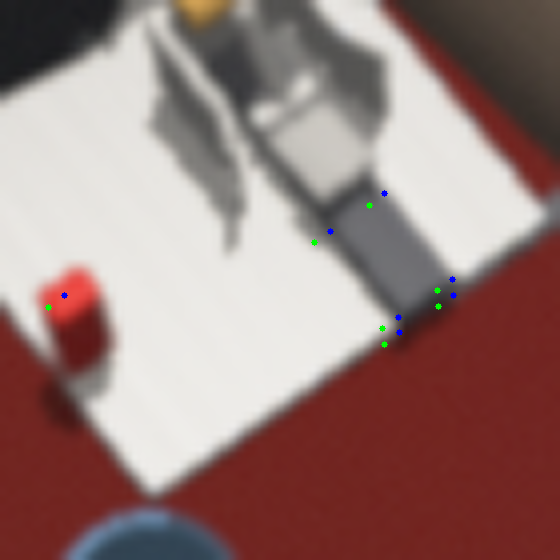

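```bash
python3 - <<'E'
from h import *
import cv2
def over(file,cam,k,x0,y0,x1,y1,xyz=None,rot_=None):
    s=snapshot(cam); 
    if xyz: s["xyz"],s["rotation"]=xyz,rot_
    im=cv2.imread(file)[y0:y1,x0:x1]; big=cv2.resize(im,None,fx=k,fy=k,interpolation=cv2.INTER_NEAREST)
    for hx,col in ((582,(0,255,0)),(589,(255,0,0))):
        P=np.array([[hx+a,134+b,70] for a,b in((-11,-8),(-11,8),(11,8),(11,-8))]+[[hx-11,134+b,9] for b in(-8,8)])/1000
        for a in w2p(s,P): cv2.circle(big,tuple(int(v) for v in ((a-[x0,y0]+.5)*k)),3,col,-1)
    return cv2.resize(big,(400,400))
a=over("pics/top0.png","top",10,235,215,275,255)
b=over("pics/scene0.png","scene",10,278,185,318,225)
c=over("pics/w1.png","wrist",10,280,265,320,305,[0.42958925,0.15239982,0.40565461],[-15.1507625,.00214,88.4321])
cv2.imwrite("pics/o.png",np.hstack([a[:, :],b])); cv2.imwrite("pics/o2.png",c)
E
```

```text
(no output)
```

View pics/o.png

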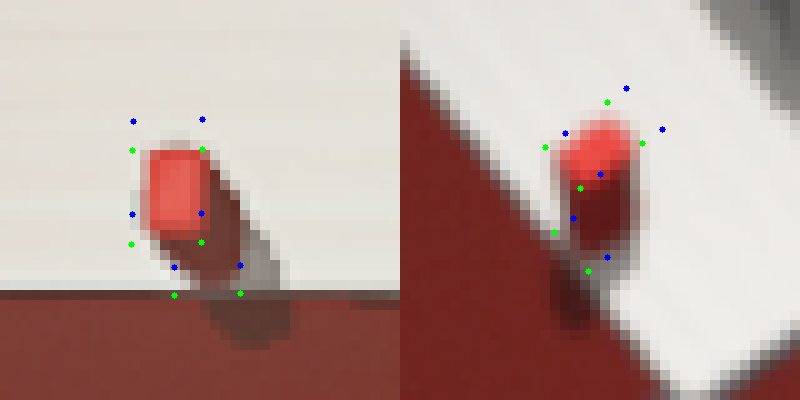

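View pics/o2.png

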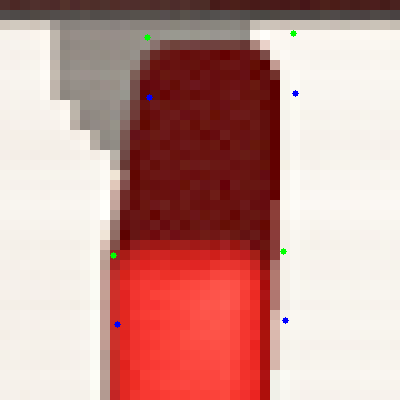

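```bash
python3 - <<'E'
from h import *
plan((.5333,-.1448,.10,-95.4),(.5333,-.1448,.0035,-95.4))
E
```

```text
t 13.77 at [ 0.5343 -0.1448  0.1836] [-179.99    0.    -95.38] op 86.3 F [-0.8 -0.1 -0.9]
-> [  0.5333  -0.1448   0.1    -95.4   ]
    0.001 0.01 0.836 0.0001
-> [ 5.333e-01 -1.448e-01  3.500e-03 -9.540e+01]
    -0.0 0.0 0.965 -0.0
```

```bash

python3 -m creep '[[0,0.01,0.4,0,87],[0,0.01,0.7,0,87],[0,0.01,1,0,87],[0,0.01,1,0,87],[0,0.01,1,0,87],[0,0.01,1,0,87],[0,0.01,1,0,87],[0,0.01,1,0,87]]' |sed -n 2p
python3 -m creep '[[0,0,0.2,0,87],[0,0,0.4,0,87],[0,0,0.6,0,87],[0,0,0.7,0,87],[0,0,0.75,0,87],[0,0,0.79,0,87],[0,0,0.79,0,87],[0,0,0.79,0,87]]' 
python3 - <<'E'
from h import *
s=snapshot("wrist"); cv2.imwrite("pics/w4.png",s["img"])
plan((.5333,-.1448,.0035,-95.4))
E
```

```text
tool_pos: [0.5346, -0.1447, 0.0855]
clock: 15.1
tool_pos: [0.534, -0.1448, 0.0054]
orientation: [-179.9, 0.0, -95.4]
force: [-0.8, 0.1, -0.1]
opening: 0.087
t 15.15 at [ 0.5341 -0.1448  0.0055] [-179.91    0.    -95.36] op 87.1 F [0.1 1.  0.7]
-> [ 5.333e-01 -1.448e-01  3.500e-03 -9.540e+01]
    0.001 0.008 0.02 0.0002
```

View pics/w4.png

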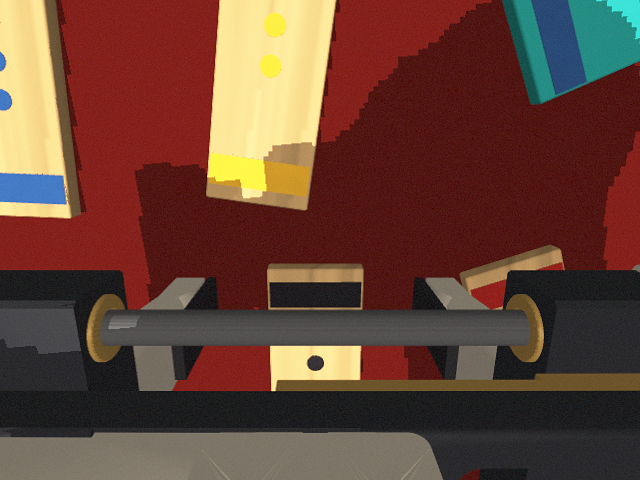

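```bash

python3 -m creep '[[0,0,0.02,0,87],[0,0,0.02,0,36],[0,0,0.02,0,36],[0,0,0.02,0,36],[0,0,0.02,0,36],[0,0,0.02,0,36],[0,0,0.02,0,36],[0,0,0.02,0,36]]' 
python3 -m creep '[[0,0,0,0,36],[0,0,0,0,36],[0,0,0,0,36],[0,0,0,0,36],[0,0,-0.1,0,36],[0,0,-0.3,0,36],[0,0,-0.5,0,36],[0,0,-0.6,0,36]]' 
python3 - <<'E'
from h import *
s=snapshot("wrist"); cv2.imwrite("pics/w5.png",s["img"])
plan()
E
```

```text
clock: 15.82
tool_pos: [0.5333, -0.1448, 0.0026]
orientation: [180.0, -0.0, -95.4]
force: [-0.5, 0.8, 0.0]
opening: 0.0458
clock: 16.48
tool_pos: [0.5344, -0.1449, 0.0653]
orientation: [-179.8, 0.0, -95.3]
force: [0.7, 0.6, -0.1]
opening: 0.0414
t 16.53 at [ 0.5353 -0.1449  0.0665] [-1.7971e+02  2.0000e-02 -9.5340e+01] op 41.3 F [0.3 0.2 1. ]
```

View pics/w5.png

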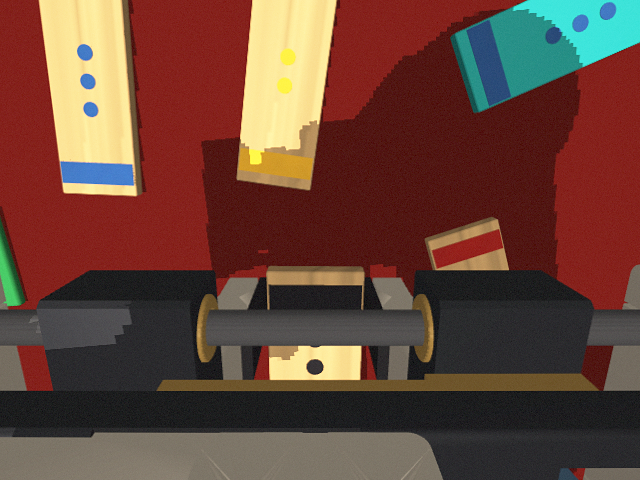

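```bash
cat >> h.py <<'E'
YAW=-1.84
AX=np.array([np.cos(np.radians(YAW)),np.sin(np.radians(YAW))]);AY=np.array([-AX[1],AX[0]])
SEAT=np.array([.5555,.1338])
def rk(x,y): return SEAT+AX*x/1000+AY*y/1000
def held(s,u,v,zb=None):
    """plate end pixel -> offset of end from TCP along tool x (mm) and lateral along tool y"""
    p,yaw,o=cur(); w=p2w(s,[(u,v)],p[2]-.0027+.008)[0]-p
    c,s_=np.cos(np.radians(yaw)),np.sin(np.radians(yaw))
    return (w[0]*c+w[1]*s_)*1000,(w[0]*s_-w[1]*c)*1000
E
python3 - <<'E'
from h import *
s=snapshot("wrist"); print(held(s,315,267))
a=rk(0,-155); plan((*a,.045,YAW-90),(*a,.0292,YAW-90),(*rk(0,-45),.0292,YAW-90))
E
```

```text
(np.float64(16.126076187882248), np.float64(0.2544045172867726))
t 16.58 at [ 0.5348 -0.1447  0.0649] [-1.7975e+02  3.0000e-02 -9.5370e+01] op 41.3 F [-0.1 -0.2 -1. ]
-> [ 5.505e-01 -2.110e-02  4.500e-02 -9.184e+01]
    -0.623 -0.02 0.1 -0.0098
    -0.622 -0.04 0.1 -0.0098
-> [ 5.505e-01 -2.110e-02  2.920e-02 -9.184e+01]
    -0.0 0.0 0.158 -0.0
-> [ 5.541e-01  8.880e-02  2.920e-02 -9.184e+01]
    -0.55 -0.0 -0.0 -0.0
    -0.55 -0.0 -0.0 -0.0
```

```bash

python3 -m creep '[[-0.2,-0.01,0.05,-0.01,36],[-0.4,-0.02,0.1,-0.01,36],[-0.6,-0.02,0.1,-0.01,36],[-0.62,-0.02,0.1,-0.01,36],[-0.62,-0.02,0.1,-0.01,36],[-0.62,-0.02,0.1,-0.01,36],[-0.62,-0.02,0.1,-0.01,36],[-0.62,-0.02,0.1,-0.01,36]]' |sed -n 2,3p
python3 -m creep '[[-0.2,-0.01,0.05,-0.01,36],[-0.4,-0.04,0.1,-0.01,36],[-0.6,-0.04,0.1,-0.01,36],[-0.62,-0.04,0.1,-0.01,36],[-0.62,-0.04,0.1,-0.01,36],[-0.62,-0.04,0.1,-0.01,36],[-0.62,-0.04,0.1,-0.01,36],[-0.62,-0.04,0.1,-0.01,36]]' |sed -n 2,3p
python3 - <<'E'
from h import *
a=rk(0,-155); plan((*a,.0292,YAW-90),(*rk(0,-44),.0292,YAW-90))
s=snapshot("scene"); crop(s,"s3.png",230,130,390,250,5)
E
```

```text
tool_pos: [0.5409, -0.0839, 0.0524]
orientation: [180.0, -0.0, -93.6]
tool_pos: [0.5488, -0.0224, 0.0426]
orientation: [180.0, 0.0, -91.8]
t 17.92 at [ 0.5488 -0.0224  0.0426] [180.     0.   -91.84] op 41.5 F [ 0.3 -0.1 -0.4]
-> [ 5.505e-01 -2.110e-02  2.920e-02 -9.184e+01]
    -0.014 -0.016 0.134 -0.0
-> [ 5.541e-01  8.980e-02  2.920e-02 -9.184e+01]
    -0.555 -0.0 -0.0 -0.0
    -0.555 -0.0 -0.0 -0.0
```

View pics/s3.png

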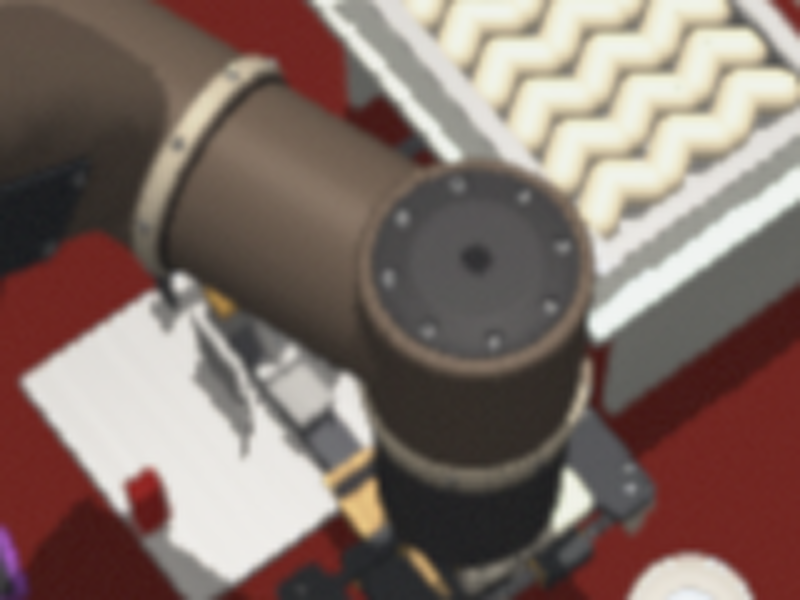

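```bash

python3 -m creep '[[-0.01,-0.016,0.05,0,36],[-0.01,-0.016,0.1,0,36],[-0.01,-0.016,0.135,0,36],[-0.01,-0.016,0.135,0,36],[-0.01,-0.016,0.135,0,36],[-0.01,-0.016,0.135,0,36],[-0.01,-0.016,0.135,0,36],[-0.01,-0.016,0.135,0,36]]' |sed -n 2,4p
python3 -m creep '[[-0.1,0,0,0,36],[-0.2,0,0,0,36],[-0.3,0,0,0,36],[-0.4,0,0,0,36],[-0.5,0,0,0,36],[-0.55,0,0,0,36],[-0.55,0,0,0,36],[-0.55,0,0,0,36]]' |sed -n 2,4p
python3 - <<'E'
from h import *
plan((*rk(0,-44),.0292,YAW-90))
s=snapshot("scene"); crop(s,"s4.png",230,130,390,250,5)
s=snapshot("wrist"); cv2.imwrite("pics/w6.png",s["img"])
E
```

```text
tool_pos: [0.5507, -0.0206, 0.0292]
orientation: [-180.0, 0.0, -91.8]
force: [-0.5, -0.3, -0.8]
tool_pos: [0.5522, 0.0349, 0.029]
orientation: [180.0, 0.0, -91.7]
force: [-0.2, 0.1, -1.8]
t 19.3 at [0.5522 0.0349 0.029 ] [179.99   0.   -91.72] op 41.1 F [-0.2  0.1 -1.8]
-> [ 5.541e-01  8.980e-02  2.920e-02 -9.184e+01]
    -0.55 -0.002 -0.002 0.0007
```

View pics/s4.png

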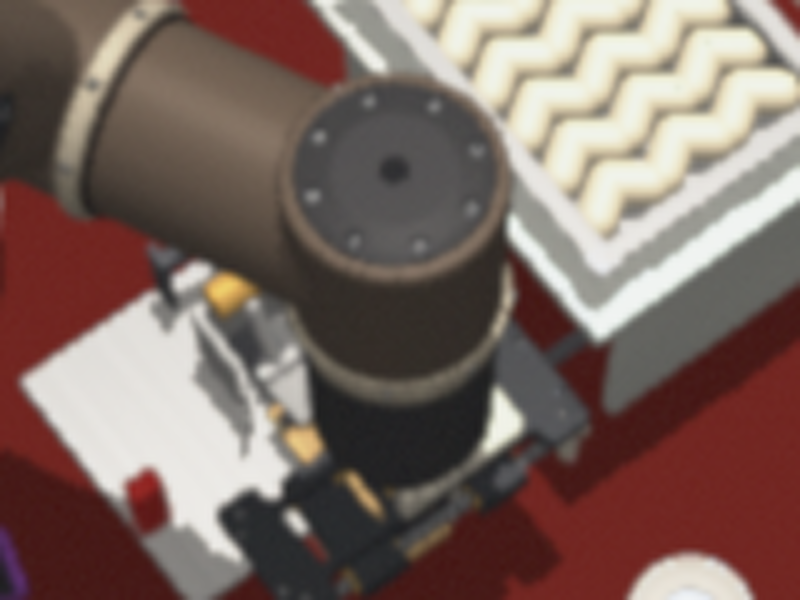

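View pics/w6.png

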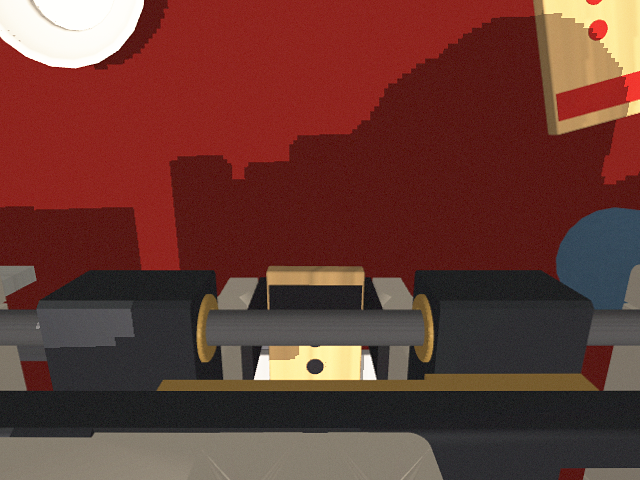

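```bash

python3 -m creep '[[-0.08,0,0,0,36],[-0.16,0,0,0,36],[-0.24,0,0,0,36],[-0.32,0,0,0,36],[-0.4,0,0,0,36],[-0.46,0,0,0,36],[-0.5,0,0,0,36],[-0.5,0,0,0,36]]' |sed -n 2,4p
python3 -m creep '[[-0.01,0,0,0,36],[-0.02,0,0,0,36],[-0.03,0,0,0,36],[-0.04,0,0,0,36],[-0.05,0,0,0,36],[-0.06,0,0,0,36],[-0.065,0,0,0,36],[-0.065,0,0,0,36]]' |sed -n 2,4p
python3 - <<'E'
from h import *
plan((*rk(0,-44),.0292,YAW-90))
E
```

```text
tool_pos: [0.554, 0.0855, 0.0291]
orientation: [-180.0, 0.0, -91.7]
force: [-0.2, 1.2, -1.8]
tool_pos: [0.5539, 0.0899, 0.029]
orientation: [180.0, -0.1, -91.8]
force: [1.5, -4.6, -1.5]
t 20.73 at [0.5539 0.0899 0.029 ] [ 1.7996e+02 -7.0000e-02 -9.1790e+01] op 41.4 F [ 1.5 -4.6 -1.5]
-> [ 5.541e-01  8.980e-02  2.920e-02 -9.184e+01]
    0.001 -0.002 -0.002 0.0003
```

```bash

python3 -m creep '[[0,0,0,0,50],[0,0,0,0,87],[0,0,0,0,87],[0,0,0,0,87],[0,0,0,0,87],[0,0,0,0,87],[0,0,0,0,87],[0,0,0,0,87]]' |sed -n 2,5p
python3 -m creep '[[0.1,0,-0.2,0,87],[0.2,0,-0.5,0,87],[0.4,0,-0.8,0,87],[0.6,0,-1,0,87],[0.8,0,-1,0,87],[1,0,-1,0,87],[1,0,-1,0,87],[1,0,-1,0,87]]' |sed -n 2,4p
python3 -m creep '[[0.4,0,-0.1,0,87],[0.8,0,-0.2,0,87],[1,0,-0.3,0,87],[1,0,-0.3,0,87],[1,0,-0.3,0,87],[1,0,-0.3,0,87],[1,0,-0.3,0,87],[1,0,-0.3,0,87]]' |sed -n 2,4p
python3 - <<'E'
from h import *
s=snapshot("scene"); crop(s,"s5.png",230,130,390,250,5)
s=snapshot("top"); cv2.imwrite("pics/t5.png",s["img"])
s=snapshot("wrist"); cv2.imwrite("pics/w7.png",s["img"]); print(s["xyz"])
E
```

```text
tool_pos: [0.5541, 0.0909, 0.0291]
orientation: [-180.0, 0.0, -91.8]
force: [-1.2, 0.5, 0.6]
opening: 0.0853
tool_pos: [0.5508, -0.0099, 0.1292]
orientation: [-180.0, 0.0, -91.9]
force: [0.0, 0.4, 0.6]
tool_pos: [0.5478, -0.1081, 0.1585]
orientation: [180.0, -0.0, -91.7]
force: [-0.4, 0.1, -0.7]
[ 0.54523498 -0.17896617  0.3167563 ]
```

View pics/s5.png

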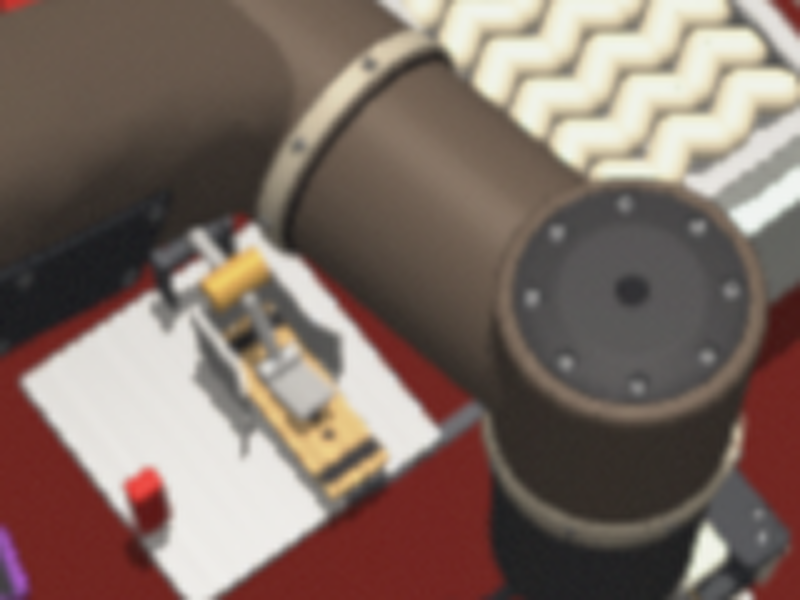

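View pics/w7.png

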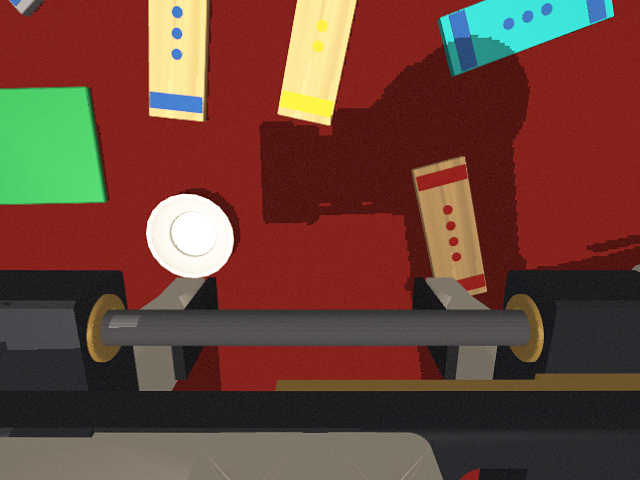

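View pics/t5.png

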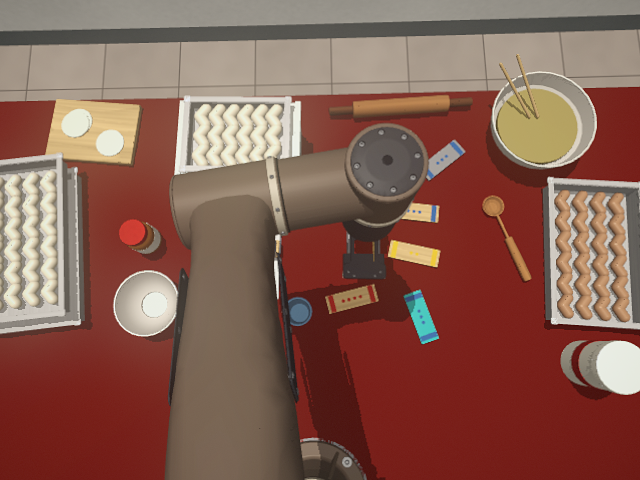

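```bash
python3 - <<'E'
from h import *
s=snapshot("wrist"); crop(s,"w7c.png",390,140,510,310,4)
w=p2w(s,[(412,171),(464,157),(487,291)],.008)[:,:2]*1000; print(w)
d=w[1]-w[2]; print(np.hypot(*d),np.degrees(np.arctan2(d[1],d[0])), (w[0]+w[2])/2)
E
```

```text
[[ 468.22505005 -148.36026778]
 [ 427.46132418 -158.15809635]
 [ 399.14247837  -43.11440185]]
118.47788262748381 -76.17116216582446 [433.68376421 -95.73733481]
```

View pics/w7c.png

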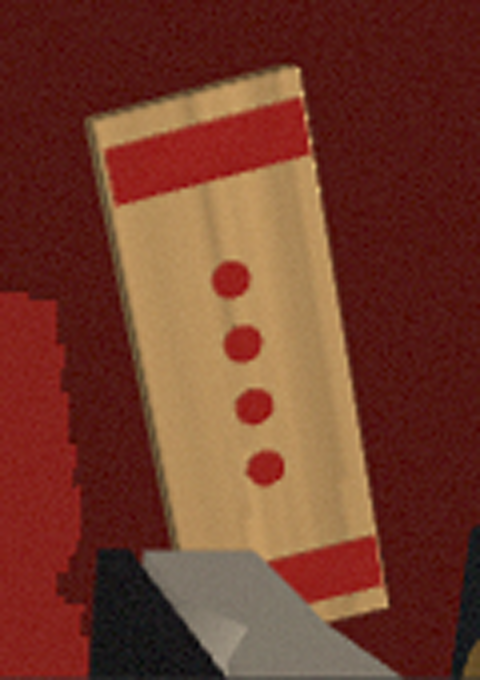

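```bash
python3 - <<'E'
from h import *
plan((.4442,-.1389,.08,-76.2),(.4442,-.1389,.0030,-76.2))
E
```

```text
t 22.93 at [ 0.5478 -0.1086  0.1589] [179.98  -0.   -91.73] op 87.0 F [ 0.2  0.3 -0.2]
-> [  0.4442  -0.1389   0.08   -76.2   ]
    0.167 0.513 0.394 -0.0431
    0.096 0.531 0.394 -0.0431
-> [ 4.442e-01 -1.389e-01  3.000e-03 -7.620e+01]
    0.0 -0.0 0.77 -0.0
```

```bash

python3 -m creep '[[0.17,0.51,0.2,-0.043,87],[0.17,0.51,0.4,-0.043,87],[0.17,0.51,0.4,-0.043,87],[0.17,0.51,0.4,-0.043,87],[0.17,0.51,0.4,-0.043,87],[0.17,0.51,0.4,-0.043,87],[0.17,0.51,0.4,-0.043,87],[0.17,0.51,0.4,-0.043,87]]' |sed -n 2,3p
python3 -m creep '[[0.1,0.53,0.2,-0.043,87],[0.1,0.53,0.4,-0.043,87],[0.1,0.53,0.4,-0.043,87],[0.1,0.53,0.6,-0.043,87],[0.1,0.53,0.7,-0.043,87],[0.1,0.53,0.8,-0.043,87],[0.1,0.53,0.8,-0.043,87],[0.1,0.53,0.8,-0.043,87]]' |sed -n 2,3p
python3 - <<'E'
from h import *
plan((.4442,-.1389,.0030,-76.2))
s=snapshot("wrist"); cv2.imwrite("pics/w8.png",s["img"])
E
```

```text
tool_pos: [0.4972, -0.1243, 0.1195]
orientation: [-179.9, -0.0, -84.0]
tool_pos: [0.445, -0.1399, 0.0391]
orientation: [180.0, -0.0, -76.3]
t 24.27 at [ 0.445  -0.1399  0.0391] [179.95  -0.   -76.3 ] op 87.1 F [ 0.3 -0.8  0.9]
-> [ 4.442e-01 -1.389e-01  3.000e-03 -7.620e+01]
    -0.012 0.005 0.361 -0.0006
```

View pics/w8.png

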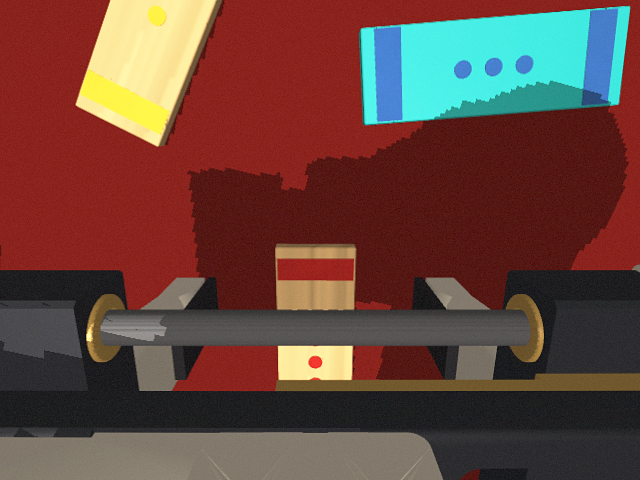

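Red plate is centred between the fingers (276–355 around 315) and parallel. Descend and grip.

```bash

python3 -m creep '[[-0.01,0,0.12,0,87],[-0.01,0,0.24,0,87],[-0.01,0,0.32,0,87],[-0.01,0,0.36,0,87],[-0.01,0,0.36,0,36],[-0.01,0,0.36,0,36],[-0.01,0,0.36,0,36],[-0.01,0,0.36,0,36]]' |sed -n 2,5p
python3 -m creep '[[0,0,0,0,36],[0,0,0,0,36],[0,0,0,0,36],[0,0,0,0,36],[0,0,0,0,36],[0,0,0,0,36],[0,0,-0.1,0,36],[0,0,-0.2,0,36]]' |sed -n 2,5p
python3 -m creep '[[0,0,-0.2,0,36],[0,0,-0.4,0,36],[0,0,-0.5,0,36],[0,0,-0.5,0,36],[0,0,-0.5,0,36],[0,0,-0.5,0,36],[0,0,-0.5,0,36],[0,0,-0.5,0,36]]' |sed -n 2,5p
python3 - <<'E'
from h import *
a=rk(0,-157); plan((*a,.0500,YAW-90))
s=snapshot("wrist"); cv2.imwrite("pics/w9.png",s["img"]); print(held(s,315,267))
E
```

```text
tool_pos: [0.4449, -0.139, 0.0036]
orientation: [-179.9, -0.0, -76.3]
force: [-0.4, 0.2, 0.0]
opening: 0.0658
tool_pos: [0.4437, -0.1391, 0.0227]
orientation: [179.9, 0.0, -76.3]
force: [0.4, 0.3, -0.6]
opening: 0.0416
tool_pos: [0.4438, -0.139, 0.0722]
orientation: [179.9, 0.0, -76.3]
force: [0.1, 0.4, -1.1]
opening: 0.0415
t 26.32 at [ 0.4438 -0.139   0.0722] [ 1.799e+02  2.000e-02 -7.630e+01] op 41.5 F [ 0.1  0.4 -1.1]
-> [ 5.505e-01 -2.310e-02  5.000e-02 -9.184e+01]
    -0.437 -0.655 0.111 0.0432
    -0.521 -0.59 0.111 0.0432
(np.float64(16.403897797702054), np.float64(0.973902435396262))
```

View pics/w9.png

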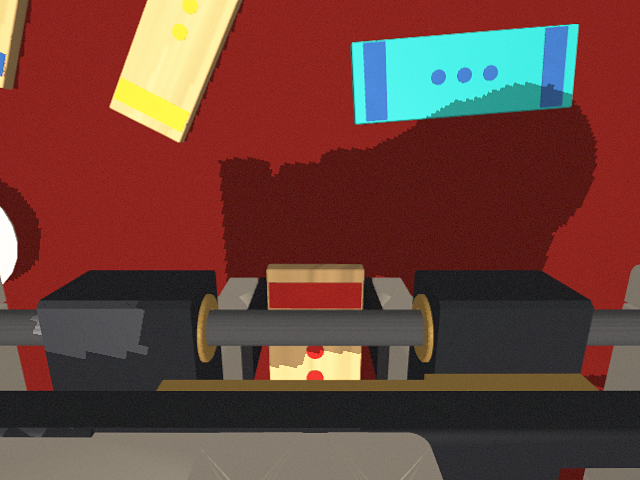

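```bash

python3 -m creep '[[0,0,-0.3,0,36],[0,-0.3,-0.35,0,36],[-0.1,-0.6,-0.35,0.02,36],[-0.3,-0.65,-0.35,0.043,36],[-0.44,-0.65,-0.35,0.043,36],[-0.44,-0.65,-0.35,0.043,36],[-0.44,-0.65,-0.35,0.043,36],[-0.44,-0.65,-0.35,0.043,36]]' |sed -n 2,3p
python3 -m creep '[[-0.3,-0.4,0,0.043,36],[-0.52,-0.59,0.1,0.043,36],[-0.52,-0.59,0.2,0.043,36],[-0.52,-0.59,0.3,0.043,36],[-0.52,-0.59,0.4,0.043,36],[-0.52,-0.59,0.5,0.043,36],[-0.52,-0.59,0.57,0.043,36],[-0.52,-0.59,0.57,0.043,36]]' |sed -n 2,3p
python3 - <<'E'
from h import *
a=rk(0,-157); plan((*a,.0378,YAW-90),(*rk(0,-43),.0378,YAW-90))
s=snapshot("scene"); crop(s,"s6.png",230,130,390,250,5)
E
```

```text
tool_pos: [0.497, -0.0811, 0.1077]
orientation: [180.0, -0.0, -84.0]
tool_pos: [0.5489, -0.024, 0.0493]
orientation: [179.8, -0.0, -91.8]
t 27.7 at [ 0.5489 -0.024   0.0493] [ 1.7984e+02 -4.0000e-02 -9.1840e+01] op 41.4 F [ 0.  -0.2 -0.4]
-> [ 5.505e-01 -2.310e-02  3.780e-02 -9.184e+01]
    -0.009 -0.015 0.115 -0.0
-> [ 5.541e-01  9.080e-02  3.780e-02 -9.184e+01]
    -0.57 0.0 -0.0 -0.0
    -0.57 0.0 -0.0 -0.0
```

View pics/s6.png

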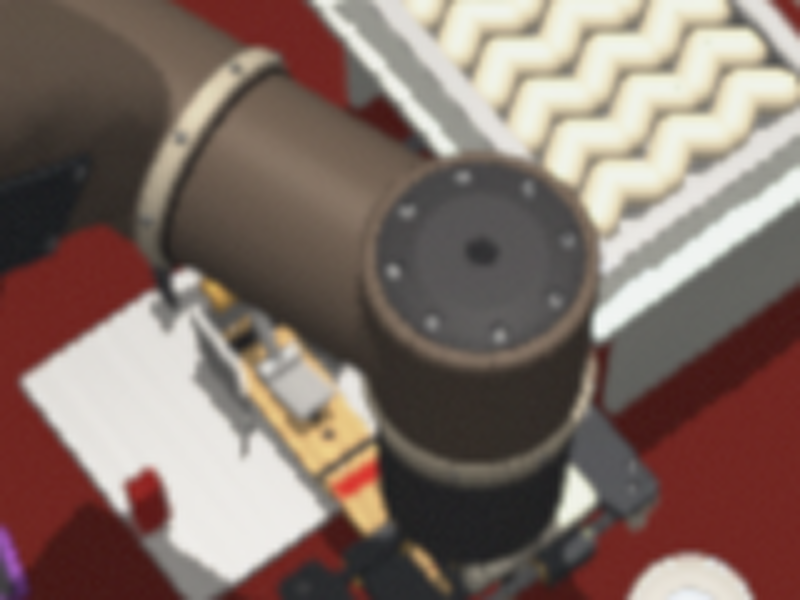

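```bash

python3 -m creep '[[-0.01,-0.015,0.05,0,36],[-0.01,-0.015,0.1,0,36],[-0.01,-0.015,0.115,0,36],[-0.01,-0.015,0.115,0,36],[-0.01,-0.015,0.115,0,36],[-0.01,-0.015,0.115,0,36],[-0.01,-0.015,0.115,0,36],[-0.01,-0.015,0.115,0,36]]' |sed -n 2,4p
python3 -m creep '[[-0.1,0,0,0,36],[-0.2,0,0,0,36],[-0.3,0,0,0,36],[-0.4,0,0,0,36],[-0.5,0,0,0,36],[-0.57,0,0,0,36],[-0.57,0,0,0,36],[-0.57,0,0,0,36]]' |sed -n 2,4p
python3 -m creep '[[-0.08,0,0,0,36],[-0.16,0,0,0,36],[-0.24,0,0,0,36],[-0.32,0,0,0,36],[-0.4,0,0,0,36],[-0.46,0,0,0,36],[-0.5,0,0,0,36],[-0.52,0,0,0,36]]' |sed -n 2,4p
python3 - <<'E'
from h import *
plan((*rk(0,-43),.0378,YAW-90))
s=snapshot("scene"); crop(s,"s7.png",230,130,390,250,5)
E
```

```text
tool_pos: [0.5521, -0.022, 0.0398]
orientation: [-180.0, 0.0, -91.8]
force: [-0.4, -0.2, -0.9]
tool_pos: [0.5536, 0.0355, 0.0394]
orientation: [180.0, -0.0, -91.7]
force: [-0.9, -0.9, -1.7]
tool_pos: [0.5554, 0.0877, 0.0396]
orientation: [-180.0, 0.0, -91.7]
force: [0.3, -1.4, -1.4]
t 29.75 at [0.5554 0.0877 0.0396] [-1.7999e+02  1.0000e-02 -9.1730e+01] op 41.5 F [ 0.3 -1.4 -1.4]
-> [ 5.541e-01  9.080e-02  3.780e-02 -9.184e+01]
    -0.03 0.014 0.018 0.0006
```

View pics/s7.png

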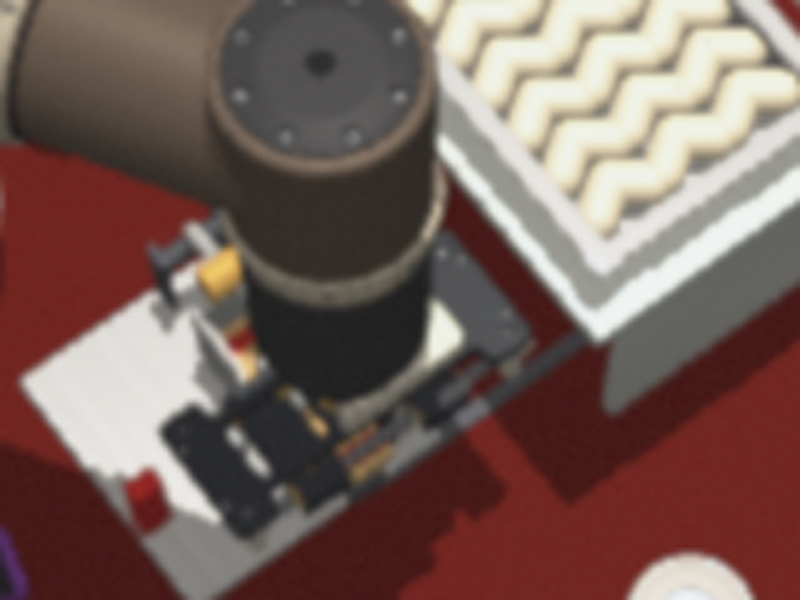

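```bash

python3 -m creep '[[-0.01,0,0,0,36],[-0.02,0,0,0,36],[-0.03,0,0,0,36],[-0.04,0,0,0,36],[-0.04,0,0.01,0,36],[-0.04,0,0.015,0,36],[-0.04,0,0.015,0,36],[-0.04,0,0.015,0,36]]' |sed -n 2,4p
python3 - <<'E'
from h import *
plan((*rk(0,-43),.0378,YAW-90))
E
```

```text
tool_pos: [0.5555, 0.0907, 0.038]
orientation: [180.0, -0.0, -91.8]
force: [0.3, -2.5, -1.5]
t 30.47 at [0.5555 0.0907 0.038 ] [ 1.7999e+02 -1.0000e-02 -9.1780e+01] op 41.4 F [ 0.3 -2.5 -1.5]
-> [ 5.541e-01  9.080e-02  3.780e-02 -9.184e+01]
    -0.001 0.013 0.002 0.0003
```

```bash

python3 -m creep '[[-0.01,0,0,0,36],[-0.01,0,0,0,50],[-0.01,0,0,0,87],[-0.01,0,0,0,87],[-0.01,0,0,0,87],[-0.01,0,0,0,87],[-0.01,0,0,0,87],[-0.01,0,0,0,87]]' |sed -n 2,5p
python3 -m creep '[[0.1,0,-0.2,0,87],[0.2,0,-0.5,0,87],[0.4,0,-0.8,0,87],[0.6,0,-1,0,87],[0.8,0,-1,0,87],[1,0,-1,0,87],[1,0,-1,0,87],[1,0,-1,0,87]]' |sed -n 2,4p
python3 -m creep '[[0.4,0,-0.1,0,87],[0.8,0,-0.2,0,87],[1,0,-0.4,0,87],[1,0,-0.5,0,87],[1,0,-0.5,0,87],[1,0,-0.5,0,87],[1,0,-0.5,0,87],[1,0,-0.5,0,87]]' |sed -n 2,4p
python3 - <<'E'
from h import *
s=snapshot("scene"); crop(s,"s8.png",230,130,390,250,5)
s=snapshot("wrist"); cv2.imwrite("pics/w10.png",s["img"]); print(s["xyz"])
E
```

```text
tool_pos: [0.5556, 0.092, 0.0381]
orientation: [-180.0, 0.0, -91.8]
force: [0.9, 0.2, -0.8]
opening: 0.0822
tool_pos: [0.5523, -0.0088, 0.1382]
orientation: [-180.0, 0.0, -91.9]
force: [-0.1, 0.3, -0.5]
tool_pos: [0.5489, -0.107, 0.1871]
orientation: [179.9, 0.0, -91.7]
force: [0.2, 1.1, -0.0]
[ 0.54651295 -0.17779313  0.34516336]
```

View pics/s8.png

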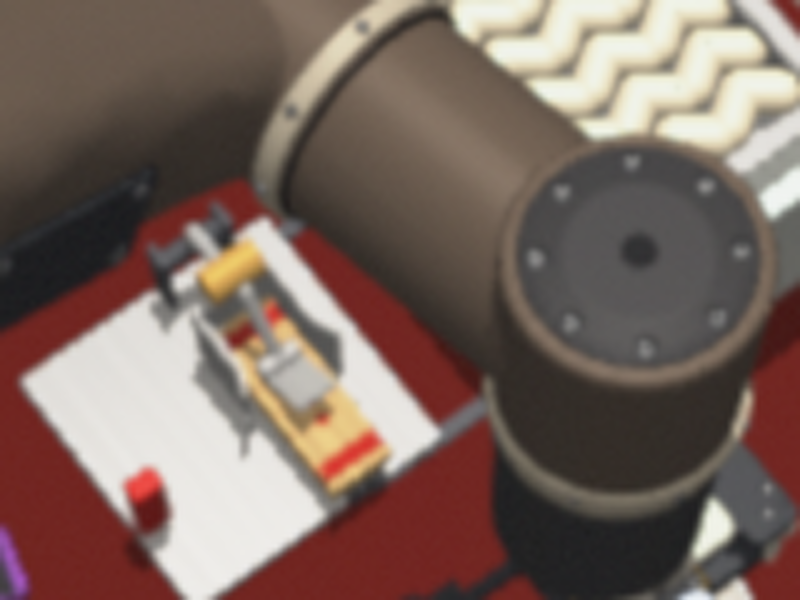

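View pics/w10.png

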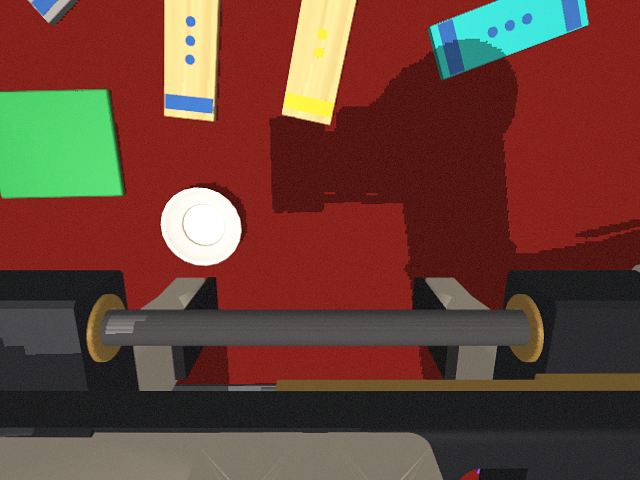

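```bash
python3 - <<'E'
from h import *
s=snapshot("wrist")
w=p2w(s,[(282,116),(331,125),(165,115),(213,121)],.008)[:,:2]*1000; print(w)
c,h=np.array([540.2,-249.2]),np.radians(-103.2); u=np.array([np.cos(h),np.sin(h)])
print("expected near end",c-60*u,"meas",(w[0]+w[1])/2)
h=np.radians(-97.5);u2=np.array([np.cos(h),np.sin(h)]);print("blue exp",np.array([644.1,-253.3])-60*u2,(w[2]+w[3])/2)
g=(c+44*u)/1000; print(g)
plan((*g,.12,-103.2),(*g,.04,-103.2))
E
```

```text
[[ 573.08936344 -193.33822427]
 [ 532.05623381 -184.87621675]
 [ 671.28908984 -197.05926105]
 [ 631.44483608 -191.03524811]]
expected near end [ 553.90105221 -190.78526583] meas [ 552.57279862 -189.10722051]
blue exp [ 651.93157153 -193.81330832] [ 651.36696296 -194.04725458]
[ 0.53015256 -0.29203747]
t 32.62 at [ 0.5491 -0.1074  0.1874] [ 1.7994e+02 -1.0000e-02 -9.1720e+01] op 87.1 F [-0.2  0.9 -0.3]
-> [   0.5302   -0.292     0.12   -103.2   ]
    0.926 0.067 0.337 0.0319
    0.928 -0.026 0.337 0.0319
-> [ 5.302e-01 -2.920e-01  4.000e-02 -1.032e+02]
    -0.0 0.0 0.8 -0.0
```

```bash

python3 -m creep '[[0.93,0.06,0.3,0.032,87],[0.93,0.06,0.3,0.032,87],[0.93,0.06,0.3,0.032,87],[0.93,0.06,0.3,0.032,87],[0.93,0.06,0.3,0.032,87],[0.93,0.06,0.3,0.032,87],[0.93,0.06,0.3,0.032,87],[0.93,0.06,0.3,0.032,87]]' |sed -n 2,3p
python3 -m creep '[[0.93,-0.02,0.3,0.032,87],[0.93,-0.02,0.3,0.032,87],[0.93,-0.02,0.3,0.032,87],[0.93,-0.02,0.5,0.032,87],[0.93,-0.02,0.7,0.032,87],[0.93,-0.02,0.9,0.032,87],[0.93,-0.02,1,0.032,87],[0.93,-0.02,1,0.032,87]]' |sed -n 2,3p
python3 - <<'E'
from h import *
plan((.5298,-.2915,.003,-103.2))
s=snapshot("wrist"); cv2.imwrite("pics/w11.png",s["img"])
E
```

```text
tool_pos: [0.5408, -0.1999, 0.1585]
orientation: [-180.0, 0.0, -97.5]
tool_pos: [0.529, -0.2924, 0.0559]
orientation: [179.8, 0.0, -103.3]
t 33.95 at [ 0.529  -0.2924  0.0559] [ 1.7978e+02  1.0000e-02 -1.0327e+02] op 87.0 F [-0.3  1.4 -0. ]
-> [ 5.298e-01 -2.915e-01  3.000e-03 -1.032e+02]
    -0.01 -0.006 0.529 -0.0004
```

View pics/w11.png

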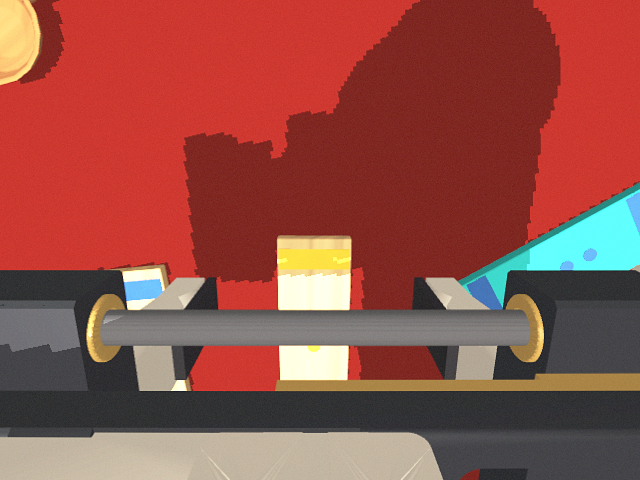

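```bash

python3 -m creep '[[-0.01,-0.005,0,0,62],[-0.01,-0.005,0,0,62],[-0.01,-0.005,0.1,0,62],[-0.01,-0.005,0.25,0,62],[-0.01,-0.005,0.4,0,62],[-0.01,-0.005,0.5,0,62],[-0.01,-0.005,0.53,0,62],[-0.01,-0.005,0.53,0,62]]' |sed -n 2,5p
python3 -m creep '[[0,0,0,0,36],[0,0,0,0,36],[0,0,0,0,36],[0,0,0,0,36],[0,0,0,0,36],[0,0,0,0,36],[0,0,-0.1,0,36],[0,0,-0.2,0,36]]' |sed -n 2,5p
python3 -m creep '[[0,0,-0.2,0,36],[0,0,-0.4,0,36],[0,0,-0.6,0,36],[0,0,-0.7,0,36],[0,0,-0.7,0,36],[0,0,-0.7,0,36],[0,0,-0.7,0,36],[0,0,-0.7,0,36]]' |sed -n 2,5p
python3 - <<'E'
from h import *
a=rk(0,-157); plan((*a,.0600,YAW-90))
s=snapshot("wrist"); cv2.imwrite("pics/w12.png",s["img"])
E
```

```text
tool_pos: [0.5304, -0.2923, 0.0043]
orientation: [179.9, -0.0, -103.3]
force: [-0.0, 0.1, 0.4]
opening: 0.0619
tool_pos: [0.5304, -0.2923, 0.0253]
orientation: [179.9, -0.0, -103.3]
force: [0.1, -0.5, 0.3]
opening: 0.0407
tool_pos: [0.5301, -0.2921, 0.0938]
orientation: [179.9, 0.0, -103.3]
force: [-0.5, 0.8, -0.8]
opening: 0.0403
t 36.0 at [ 0.5301 -0.2921  0.0938] [ 1.7988e+02  1.0000e-02 -1.0331e+02] op 40.3 F [-0.5  0.8 -0.8]
-> [ 5.505e-01 -2.310e-02  6.000e-02 -9.184e+01]
    -0.888 0.14 0.113 -0.0212
    -0.896 0.081 0.113 -0.0212
    -0.899 0.021 0.113 -0.0212
```

View pics/w12.png

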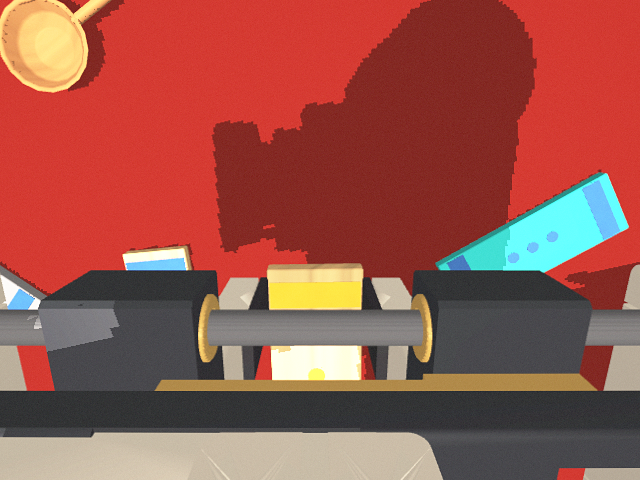

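```bash

python3 -m creep '[[-0.3,0.05,0,-0.021,36],[-0.6,0.14,0,-0.021,36],[-0.89,0.14,0,-0.021,36],[-0.89,0.14,0,-0.021,36],[-0.89,0.14,0,-0.021,36],[-0.89,0.14,0,-0.021,36],[-0.89,0.14,0,-0.021,36],[-0.89,0.14,0,-0.021,36]]' |sed -n 2,3p
python3 -m creep '[[-0.3,0.05,0,-0.021,36],[-0.6,0.08,0,-0.021,36],[-0.9,0.08,0,-0.021,36],[-0.9,0.08,0,-0.021,36],[-0.9,0.08,0,-0.021,36],[-0.9,0.08,0,-0.021,36],[-0.9,0.08,0,-0.021,36],[-0.9,0.08,0,-0.021,36]]' |sed -n 2,3p
python3 -m creep '[[-0.3,0.02,0,-0.021,36],[-0.6,0.02,0.1,-0.021,36],[-0.9,0.02,0.2,-0.021,36],[-0.9,0.02,0.3,-0.021,36],[-0.9,0.02,0.34,-0.021,36],[-0.9,0.02,0.34,-0.021,36],[-0.9,0.02,0.34,-0.021,36],[-0.9,0.02,0.34,-0.021,36]]' |sed -n 2,3p
python3 - <<'E'
from h import *
a=rk(0,-157); plan((*a,.0465,YAW-90),(*rk(0,-43),.0465,YAW-90))
s=snapshot("scene"); crop(s,"s9.png",230,130,390,250,5)
E
```

```text
tool_pos: [0.5375, -0.2033, 0.0947]
orientation: [180.0, -0.0, -99.6]
tool_pos: [0.5445, -0.1135, 0.0949]
orientation: [180.0, -0.0, -95.8]
tool_pos: [0.5519, -0.0237, 0.0615]
orientation: [-180.0, -0.0, -92.0]
t 38.05 at [ 0.5519 -0.0237  0.0615] [-179.98   -0.    -92.03] op 40.9 F [-0.3  0.6  0.1]
-> [ 5.505e-01 -2.310e-02  4.650e-02 -9.184e+01]
    -0.006 0.015 0.15 -0.0011
-> [ 5.541e-01  9.080e-02  4.650e-02 -9.184e+01]
    -0.57 0.0 -0.0 -0.0
    -0.57 0.0 -0.0 -0.0
```

View pics/s9.png

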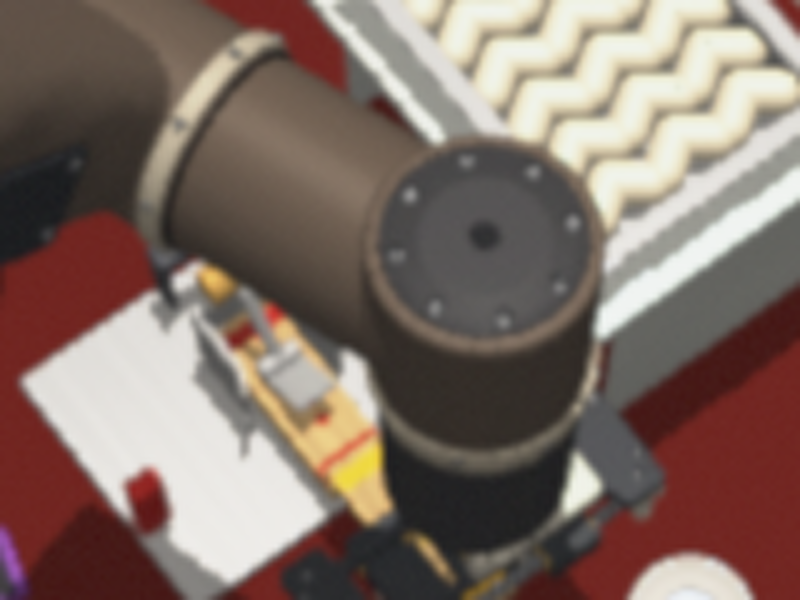

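```bash

python3 -m creep '[[-0.01,0.01,0.05,0.001,36],[-0.01,0.01,0.1,0.001,36],[-0.01,0.01,0.15,-0.001,36],[-0.01,0.01,0.15,-0.001,36],[-0.01,0.01,0.15,-0.001,36],[-0.01,0.01,0.15,-0.001,36],[-0.01,0.01,0.15,-0.001,36],[-0.01,0.01,0.15,-0.001,36]]' |sed -n 2,4p
python3 -m creep '[[-0.1,0,0,0,36],[-0.2,0,0,0,36],[-0.3,0,0,0,36],[-0.4,0,0,0,36],[-0.5,0,0,0,36],[-0.57,0,0,0,36],[-0.57,0,0,0,36],[-0.57,0,0,0,36]]' |sed -n 2,4p
python3 -m creep '[[-0.08,0,0,0,36],[-0.16,0,0,0,36],[-0.24,0,0,0,36],[-0.32,0,0,0,36],[-0.4,0,0,0,36],[-0.46,0,0,0,36],[-0.5,0,0,0,36],[-0.52,0,0,0,36]]' |sed -n 2,4p
python3 -m creep '[[-0.01,0,0,0,36],[-0.02,0,0,0,36],[-0.03,0,0,0,36],[-0.04,0,0,0,36],[-0.05,0,0.01,0,36],[-0.05,0,0.01,0,36],[-0.05,0,0.01,0,36],[-0.05,0,0.01,0,36]]' |sed -n 2,4p
python3 - <<'E'
from h import *
plan((*rk(0,-43),.0465,YAW-90))
E
```

```text
tool_pos: [0.5509, -0.0216, 0.0462]
orientation: [-180.0, 0.0, -91.8]
force: [-0.3, -0.4, -0.3]
tool_pos: [0.5529, 0.0363, 0.0463]
orientation: [-180.0, 0.0, -91.7]
force: [-0.8, 1.6, 2.0]
tool_pos: [0.5545, 0.087, 0.0467]
orientation: [-180.0, -0.0, -91.8]
force: [0.3, -5.8, 7.0]
tool_pos: [0.5544, 0.09, 0.0465]
orientation: [180.0, -0.2, -91.8]
force: [-1.3, -11.9, 15.6]
t 40.77 at [0.5544 0.09   0.0465] [ 1.7999e+02 -1.6000e-01 -9.1780e+01] op 40.9 F [ -1.3 -11.9  15.6]
-> [ 5.541e-01  9.080e-02  4.650e-02 -9.184e+01]
    -0.008 0.003 0.0 0.0003
```

```bash

python3 -m creep '[[0,0,-0.01,0,36],[0,0,-0.01,0,50],[0,0,-0.01,0,87],[0,0,-0.01,0,87],[0,0,-0.01,0,87],[0,0,-0.01,0,87],[0,0,-0.01,0,87],[0,0,-0.01,0,87]]' |sed -n 2,5p
python3 -m creep '[[0.1,0,-0.2,0,87],[0.2,0,-0.5,0,87],[0.4,0,-0.8,0,87],[0.6,0,-1,0,87],[0.8,0,-1,0,87],[1,0,-1,0,87],[1,0,-1,0,87],[1,0,-1,0,87]]' |sed -n 2,4p
python3 -m creep '[[0.4,-0.1,-0.1,0,87],[0.8,-0.3,-0.2,0,87],[1,-0.5,-0.4,0,87],[1,-0.5,-0.5,0,87],[1,-0.5,-0.5,0,87],[1,-0.5,-0.5,0,87],[1,-0.5,-0.5,0,87],[1,-0.5,-0.5,0,87]]' |sed -n 2,4p
python3 - <<'E'
from h import *
s=snapshot("scene"); crop(s,"s10.png",230,130,390,250,5)
s=snapshot("wrist"); cv2.imwrite("pics/w13.png",s["img"]); print(s["xyz"])
E
```

```text
tool_pos: [0.5543, 0.0924, 0.046]
orientation: [180.0, 0.0, -91.8]
force: [-0.7, 0.4, 0.6]
opening: 0.0817
tool_pos: [0.5511, -0.0084, 0.1462]
orientation: [-180.0, 0.0, -91.9]
force: [-0.4, 1.2, 0.2]
tool_pos: [0.5973, -0.1081, 0.1951]
orientation: [179.9, 0.0, -91.7]
force: [-0.1, 0.3, -0.6]
[ 0.59497675 -0.17891902  0.35330391]
```

View pics/s10.png

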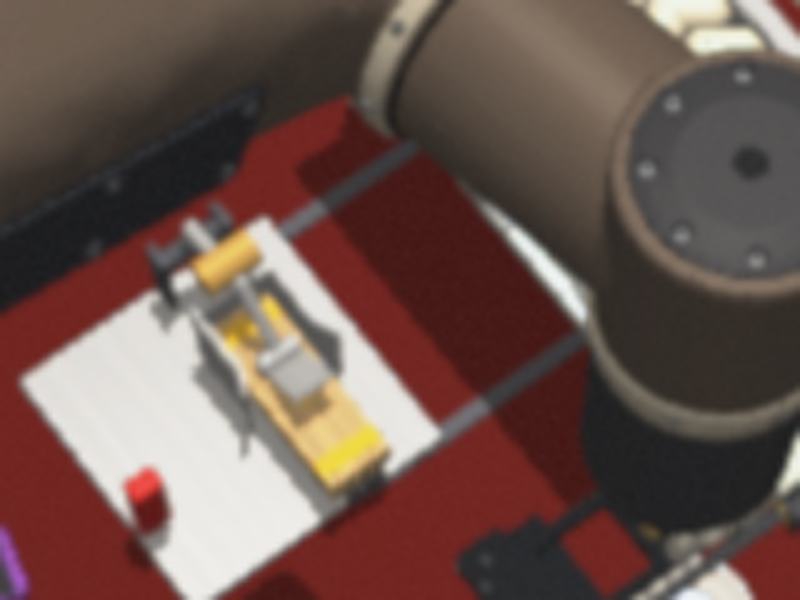

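View pics/w13.png

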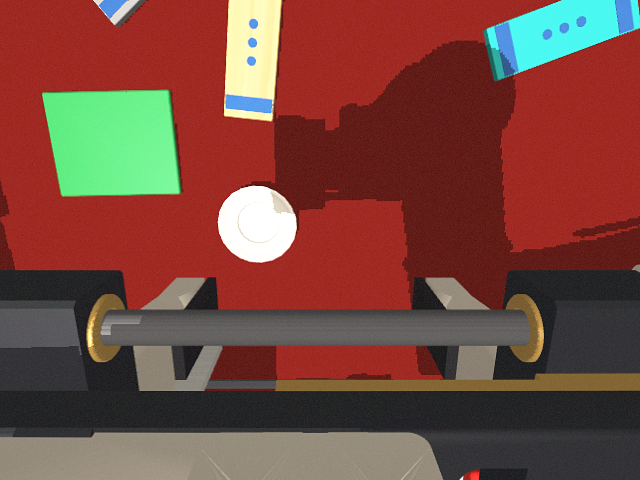

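```bash
python3 - <<'E'
from h import *
plan((.638,-.2969,.12,-97.5),(.638,-.2969,.04,-97.5))
E
```

```text
t 42.87 at [ 0.5976 -0.1083  0.1954] [179.94  -0.   -91.71] op 86.7 F [-1.5 -0.3  0.8]
-> [  0.638   -0.2969   0.12   -97.5   ]
    0.936 -0.23 0.377 0.0161
    0.924 -0.277 0.377 0.0161
-> [ 6.380e-01 -2.969e-01  4.000e-02 -9.750e+01]
    -0.0 0.0 0.8 -0.0
```

```bash

python3 -m creep '[[0.93,-0.23,0.3,0.016,62],[0.93,-0.23,0.3,0.016,62],[0.93,-0.23,0.3,0.016,62],[0.93,-0.23,0.3,0.016,62],[0.93,-0.23,0.3,0.016,62],[0.93,-0.23,0.3,0.016,62],[0.93,-0.23,0.3,0.016,62],[0.93,-0.23,0.3,0.016,62]]' |sed -n 2,3p
python3 -m creep '[[0.93,-0.28,0.3,0.016,62],[0.93,-0.28,0.3,0.016,62],[0.93,-0.28,0.3,0.016,62],[0.93,-0.28,0.5,0.016,62],[0.93,-0.28,0.7,0.016,62],[0.93,-0.28,0.9,0.016,62],[0.93,-0.28,1,0.016,62],[0.93,-0.28,1,0.016,62]]' |sed -n 2,3p
python3 - <<'E'
from h import *
plan((.638,-.2969,.003,-97.5))
s=snapshot("wrist"); cv2.imwrite("pics/w14.png",s["img"])
E
```

```text
tool_pos: [0.6184, -0.2019, 0.1667]
orientation: [-179.9, 0.0, -94.6]
tool_pos: [0.6371, -0.2968, 0.0636]
orientation: [179.8, 0.0, -97.5]
t 44.2 at [ 0.6371 -0.2968  0.0636] [ 1.7976e+02  4.0000e-02 -9.7520e+01] op 61.9 F [-0.8 -0.  -0.5]
-> [ 6.380e-01 -2.969e-01  3.000e-03 -9.750e+01]
    -0.0 -0.009 0.606 -0.0001
```

View pics/w14.png

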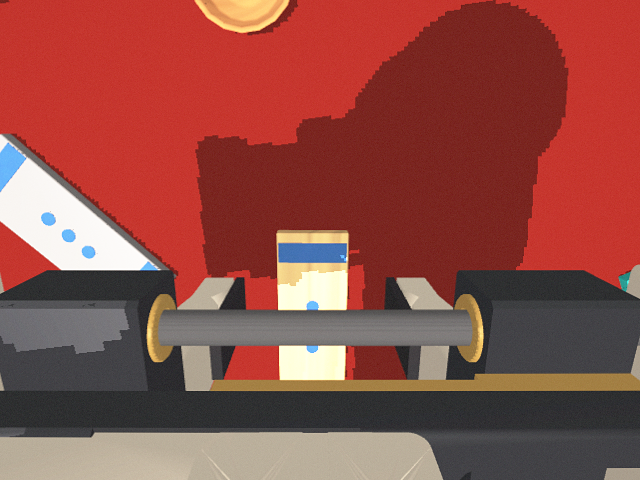

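```bash

python3 -m creep '[[0,-0.01,0.1,0,62],[0,-0.01,0.2,0,62],[0,-0.01,0.3,0,62],[0,-0.01,0.4,0,62],[0,-0.01,0.5,0,62],[0,-0.01,0.57,0,62],[0,-0.01,0.605,0,62],[0,-0.01,0.605,0,62]]' |sed -n 2,5p
python3 -m creep '[[0,0,0,0,36],[0,0,0,0,36],[0,0,0,0,36],[0,0,0,0,36],[0,0,0,0,36],[0,0,0,0,36],[0,0,0,0,36],[0,0,0,0,36]]' |sed -n 2,5p
python3 -m creep '[[0,0,-0.2,0,36],[0,0,-0.4,0,36],[0,0,-0.6,0,36],[0,0,-0.9,0,36],[0,0,-0.9,0,36],[0,0,-0.9,0,36],[0,0,-0.9,0,36],[0,0,-0.9,0,36]]' |sed -n 2,5p
python3 - <<'E'
from h import *
a=rk(0,-157); plan((*a,.0700,YAW-90))
s=snapshot("wrist"); cv2.imwrite("pics/w15.png",s["img"])
E
```

```text
tool_pos: [0.6389, -0.2978, 0.0042]
orientation: [179.9, 0.0, -97.5]
force: [-0.3, -0.8, -0.1]
opening: 0.0621
tool_pos: [0.6399, -0.2981, 0.0061]
orientation: [-180.0, -0.0, -97.5]
force: [-1.4, -0.2, 4.0]
opening: 0.04
tool_pos: [0.6387, -0.2977, 0.0942]
orientation: [179.9, 0.0, -97.6]
force: [-0.6, -0.2, -1.4]
opening: 0.0408
t 46.25 at [ 0.6387 -0.2977  0.0942] [ 1.7988e+02  3.0000e-02 -9.7550e+01] op 40.8 F [-0.6 -0.2 -1.4]
-> [ 5.505e-01 -2.310e-02  7.000e-02 -9.184e+01]
    -0.869 0.412 0.081 -0.0106
    -0.882 0.383 0.081 -0.0106
    -0.894 0.353 0.081 -0.0106
```

View pics/w15.png

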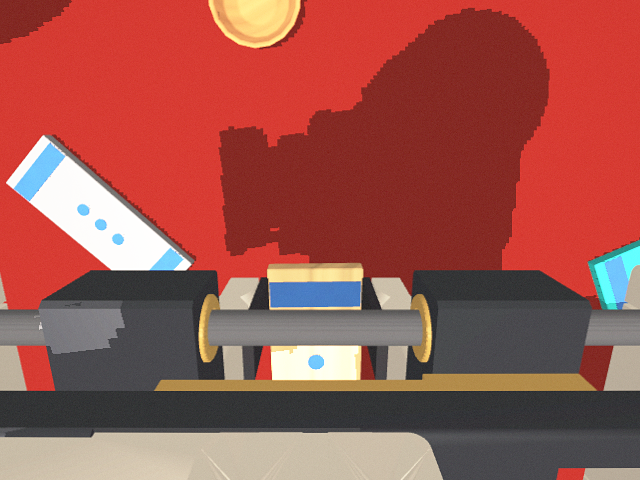

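```bash

python3 -m creep '[[-0.3,0.15,0,-0.01,36],[-0.6,0.3,0,-0.01,36],[-0.87,0.41,0,-0.01,36],[-0.87,0.41,0,-0.01,36],[-0.87,0.41,0,-0.01,36],[-0.87,0.41,0,-0.01,36],[-0.87,0.41,0,-0.01,36],[-0.87,0.41,0,-0.01,36]]' |sed -n 2,3p
python3 -m creep '[[-0.3,0.15,0,-0.01,36],[-0.6,0.3,0,-0.01,36],[-0.88,0.38,0,-0.01,36],[-0.88,0.38,0,-0.01,36],[-0.88,0.38,0,-0.01,36],[-0.88,0.38,0,-0.01,36],[-0.88,0.38,0,-0.01,36],[-0.88,0.38,0,-0.01,36]]' |sed -n 2,3p
python3 -m creep '[[-0.3,0.2,0,-0.01,36],[-0.6,0.35,0,-0.01,36],[-0.89,0.35,0.1,-0.01,36],[-0.89,0.35,0.2,-0.01,36],[-0.89,0.35,0.24,-0.01,36],[-0.89,0.35,0.24,-0.01,36],[-0.89,0.35,0.24,-0.01,36],[-0.89,0.35,0.24,-0.01,36]]' |sed -n 2,3p
python3 - <<'E'
from h import *
a=rk(0,-157); plan((*a,.0555,YAW-90),(*rk(0,-43),.0555,YAW-90))
s=snapshot("scene"); crop(s,"s11.png",230,130,390,250,5)
E
```

```text
tool_pos: [0.6103, -0.2072, 0.0951]
orientation: [180.0, -0.0, -95.8]
tool_pos: [0.5814, -0.116, 0.0953]
orientation: [180.0, -0.0, -94.0]
tool_pos: [0.5528, -0.0247, 0.0718]
orientation: [-180.0, -0.0, -92.2]
t 48.3 at [ 0.5528 -0.0247  0.0718] [-1.7999e+02 -1.0000e-02 -9.2210e+01] op 40.6 F [-0.2  0.8 -0.8]
-> [ 5.505e-01 -2.310e-02  5.550e-02 -9.184e+01]
    -0.015 0.024 0.163 -0.0021
-> [ 5.541e-01  9.080e-02  5.550e-02 -9.184e+01]
    -0.57 0.0 -0.0 -0.0
    -0.57 0.0 -0.0 -0.0
```

View pics/s11.png

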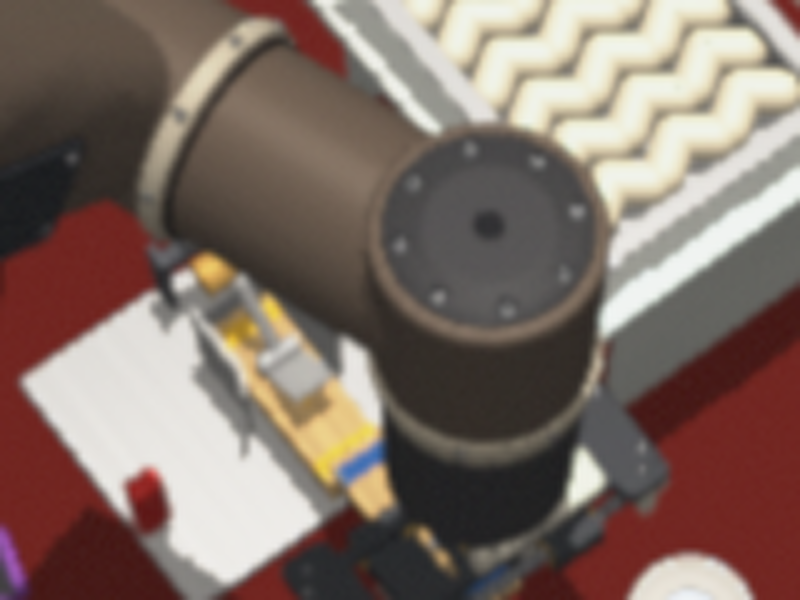

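```bash

python3 -m creep '[[-0.01,0.02,0.05,0,36],[-0.01,0.02,0.1,-0.002,36],[-0.01,0.02,0.16,-0.002,36],[-0.01,0.02,0.16,-0.002,36],[-0.01,0.02,0.16,-0.002,36],[-0.01,0.02,0.16,-0.002,36],[-0.01,0.02,0.16,-0.002,36],[-0.01,0.02,0.16,-0.002,36]]' |sed -n 2,4p
python3 -m creep '[[-0.1,0,0,0,36],[-0.2,0,0,0,36],[-0.3,0,0,0,36],[-0.4,0,0,0,36],[-0.5,0,0,0,36],[-0.57,0,0,0,36],[-0.57,0,0,0,36],[-0.57,0,0,0,36]]' |sed -n 2,4p
python3 -m creep '[[-0.08,0,0,0,36],[-0.16,0,0,0,36],[-0.24,0,0,0,36],[-0.32,0,0,0,36],[-0.4,0,0,0,36],[-0.46,0,0,0,36],[-0.5,0,0,0,36],[-0.52,0,0,0,36]]' |sed -n 2,4p
python3 -m creep '[[-0.01,0,0,0,36],[-0.02,0,0,0,36],[-0.03,0,0,0,36],[-0.04,0,0,0,36],[-0.05,0,0,0,36],[-0.05,0,0,0,36],[-0.05,0,0,0,36],[-0.05,0,0,0,36]]' |sed -n 2,4p
python3 - <<'E'
from h import *
plan((*rk(0,-43),.0555,YAW-90))
s=snapshot("wrist"); cv2.imwrite("pics/w16.png",s["img"])
E
```

```text
tool_pos: [0.5507, -0.0226, 0.0557]
orientation: [-180.0, 0.0, -91.8]
force: [0.0, 0.5, -0.1]
tool_pos: [0.5523, 0.0349, 0.0555]
orientation: [180.0, -0.0, -91.7]
force: [0.7, -0.5, -0.6]
tool_pos: [0.554, 0.087, 0.0555]
orientation: [-180.0, 0.0, -91.7]
force: [0.2, -0.9, -0.1]
tool_pos: [0.5534, 0.0901, 0.0553]
orientation: [179.9, -0.1, -91.8]
force: [0.0, -5.4, -0.4]
t 51.02 at [0.5534 0.0901 0.0553] [ 1.7992e+02 -8.0000e-02 -9.1820e+01] op 40.4 F [ 0.  -5.4 -0.4]
-> [ 5.541e-01  9.080e-02  5.550e-02 -9.184e+01]
    -0.008 -0.006 -0.002 0.0001
```

View pics/w16.png

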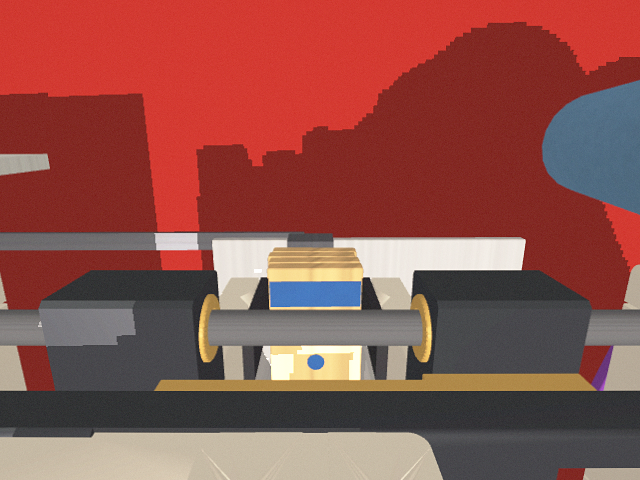

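```bash

python3 -m creep '[[0,0,0,0,36],[0,0,0,0,50],[0,0,0,0,87],[0,0,0,0,87],[0,0,0,0,87],[0,0,0,0,87],[0,0,0,0,87],[0,0,0,0,87]]' |sed -n 2,5p
python3 -m creep '[[0.1,0,-0.2,0,87],[0.2,0,-0.5,0,87],[0.4,0,-0.8,0,87],[0.6,0,-1,0,87],[0.8,0,-1,0,87],[1,0,-1,0,87],[1,0,-1,0,87],[1,0,-1,0,87]]' |sed -n 2,4p
python3 -m creep '[[0.4,0.1,-0.1,0,87],[0.8,0.3,-0.1,0,87],[1,0.5,-0.1,0,87],[1,0.5,-0.1,0,87],[1,0.5,-0.1,0,87],[1,0.5,-0.1,0,87],[1,0.5,-0.1,0,87],[1,0.5,-0.1,0,87]]' |sed -n 2,4p
python3 - <<'E'
from h import *
s=snapshot("scene"); crop(s,"s12.png",230,130,390,250,5);cv2.imwrite("pics/s12f.png",s["img"])
s=snapshot("top"); crop(s,"t12.png",180,170,340,290,5)
E
```

```text
tool_pos: [0.5541, 0.0914, 0.0556]
orientation: [-180.0, 0.0, -91.8]
force: [0.1, -0.4, -0.3]
opening: 0.0815
tool_pos: [0.5509, -0.0095, 0.1557]
orientation: [-180.0, 0.0, -91.9]
force: [-0.7, 0.9, -0.1]
tool_pos: [0.4986, -0.1062, 0.1654]
orientation: [180.0, -0.0, -91.7]
force: [-0.3, 1.2, 0.1]
```

View pics/s12.png

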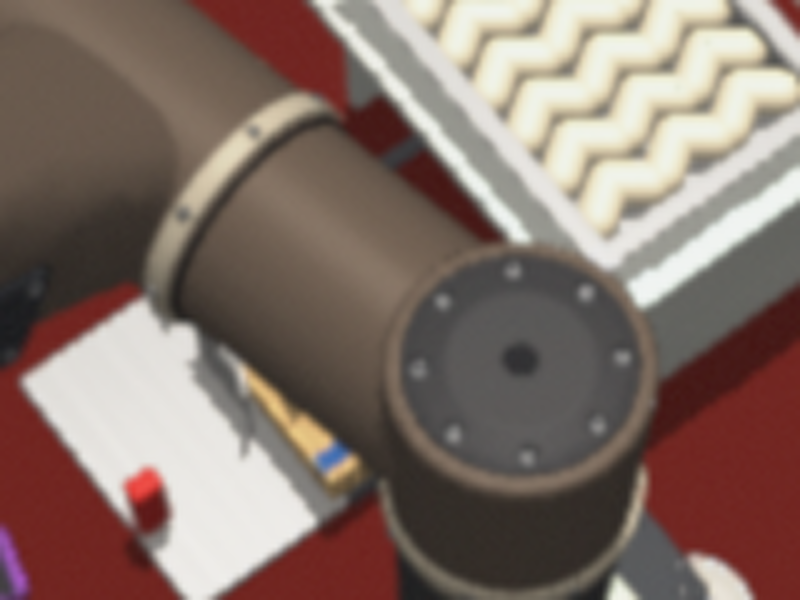

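View pics/s12f.png

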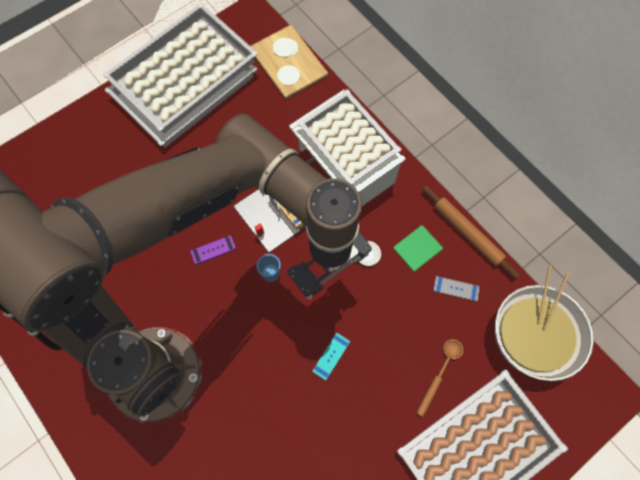

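```bash
python3 - <<'E'
from h import *
plan((.4475,.1374,.15,178.16),(.4475,.1374,.07,178.16))
E
```

```text
t 53.17 at [ 0.4983 -0.1064  0.1653] [179.98  -0.   -91.71] op 87.1 F [0.7 0.  0.6]
-> [4.4750e-01 1.3740e-01 1.5000e-01 1.7816e+02]
    -0.807 0.194 0.051 0.1669
    -0.602 0.572 0.051 0.1669
    -0.235 0.796 0.051 0.1669
-> [4.4750e-01 1.3740e-01 7.0000e-02 1.7816e+02]
    0.0 0.0 0.8 -0.0
```

```bash

python3 -m creep '[[-0.81,0.19,0,0.167,87],[-0.81,0.19,0,0.167,87],[-0.81,0.19,0,0.167,87],[-0.81,0.19,0,0.167,87],[-0.81,0.19,0,0.167,87],[-0.81,0.19,0,0.167,87],[-0.81,0.19,0,0.167,87],[-0.81,0.19,0,0.167,87]]' |sed -n 2,3p
python3 -m creep '[[-0.6,0.57,0,0.167,87],[-0.6,0.57,0,0.167,87],[-0.6,0.57,0,0.167,87],[-0.6,0.57,0,0.167,87],[-0.6,0.57,0,0.167,87],[-0.6,0.57,0,0.167,87],[-0.6,0.57,0,0.167,87],[-0.6,0.57,0,0.167,87]]' |sed -n 2,3p
python3 -m creep '[[-0.24,0.8,0.1,0.167,87],[-0.24,0.8,0.1,0.167,87],[-0.24,0.8,0.1,0.167,87],[-0.24,0.8,0.1,0.167,87],[-0.24,0.8,0.1,0.167,87],[-0.24,0.8,0.1,0.167,87],[-0.24,0.8,0.1,0.167,87],[-0.24,0.8,0.1,0.167,87]]' |sed -n 2,3p
python3 - <<'E'
from h import *
plan((.4475,.1374,.09,178.16))
s=snapshot("wrist"); cv2.imwrite("pics/w17.png",s["img"])
s=snapshot("scene"); crop(s,"s13.png",210,130,370,250,5)
E
```

```text
tool_pos: [0.4815, -0.0255, 0.1655]
orientation: [180.0, -0.0, -121.7]
tool_pos: [0.4647, 0.0552, 0.1655]
orientation: [-180.0, -0.0, -151.7]
tool_pos: [0.4483, 0.1371, 0.1556]
orientation: [-180.0, 0.0, 178.2]
t 55.17 at [0.4483 0.1371 0.1556] [-180.     0.   178.2] op 87.2 F [0.  0.4 0.6]
-> [4.4750e-01 1.3740e-01 9.0000e-02 1.7816e+02]
    0.008 0.003 0.656 0.0002
```

View pics/w17.png

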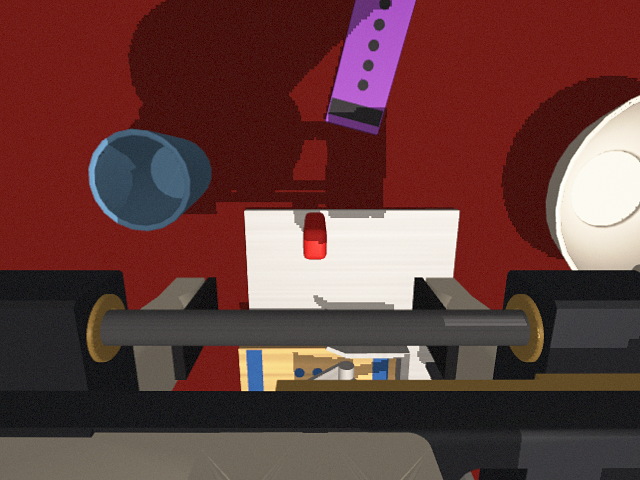

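View pics/s13.png

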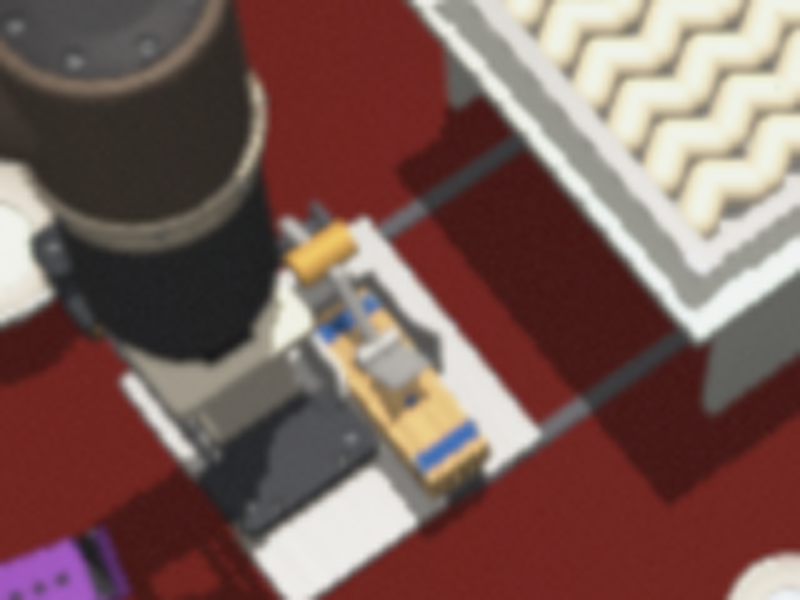

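```bash
python3 - <<'E'
from h import *
s=snapshot("wrist"); print(p2w(s,[(315,233),(315,259),(315,246)],.07)); crop(s,"w17c.png",280,200,350,270,8)
E
```

```text
[[0.44013455 0.13702846 0.07      ]
 [0.45808804 0.13645761 0.07      ]
 [0.44902822 0.13674567 0.07      ]]
```

View pics/w17c.png

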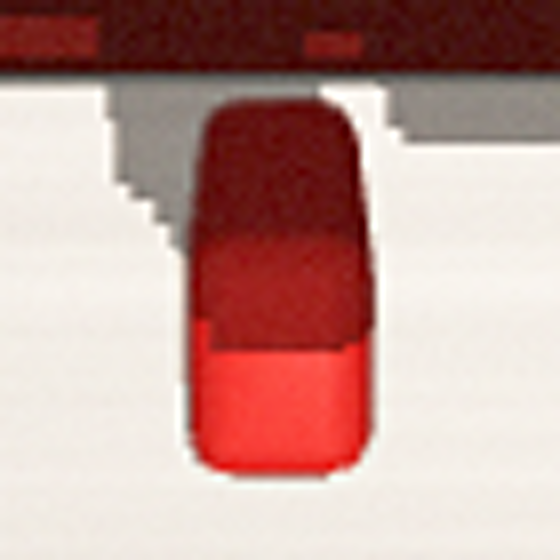

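```bash

python3 -m creep '[[0,0,0.3,0,87],[0,0,0.6,0,87],[0,0,0.8,0,87],[0,0,0.9,0,87],[0,0,0.95,0,87],[0,0,0.95,0,87],[0,0,0.95,0,87],[0,0,0.95,0,87]]' |sed -n 2,4p
python3 -m creep '[[0,0,0.1,0,87],[0,0,0.2,0,87],[0,0,0.3,0,87],[0,0,0.3,0,10],[0,0,0.3,0,10],[0,0,0.3,0,10],[0,0,0.3,0,10],[0,0,0.3,0,10]]' |sed -n 2,5p
python3 -m creep '[[0,0,0,0,10],[0,0,0,0,10],[0,0,0,0,10],[0,0,0,0,10],[0,0,0,0,10],[0,0,0,0,10],[0,0,0,0,10],[0,0,0,0,10]]' |sed -n 2,5p
```

```text
tool_pos: [0.4488, 0.1378, 0.0615]
orientation: [179.9, 0.1, 178.1]
force: [1.3, 0.4, 1.2]
tool_pos: [0.4485, 0.1377, 0.0313]
orientation: [179.9, 0.1, 178.0]
force: [0.8, 0.6, 0.9]
opening: 0.0593
tool_pos: [0.4479, 0.1369, 0.0305]
orientation: [-180.0, -0.0, 178.1]
force: [-0.2, -3.0, 0.7]
opening: 0.0163
```

```bash

python3 -m creep '[[-0.03,0,0,0,10],[-0.1,0,0,0,10],[-0.17,0,0,0,10],[-0.25,0,0,0,10],[-0.33,0,0,0,10],[-0.41,0,0,0,10],[-0.47,0,0,0,10],[-0.5,0,0,0,10]]' |sed -n 2,4p
python3 -m creep '[[-0.03,0,0,0,10],[-0.1,0,0,0,10],[-0.17,0,0,0,10],[-0.25,0,0,0,10],[-0.33,0,0,0,10],[-0.41,0,0,0,10],[-0.47,0,0,0,10],[-0.5,0,0,0,10]]' |sed -n 2,4p
python3 -m creep '[[-0.03,0,0,0,10],[-0.08,0,0,0,10],[-0.14,0,0,0,10],[-0.2,0,0,0,10],[-0.26,0,0,0,10],[-0.32,0,0,0,10],[-0.37,0,0,0,10],[-0.4,0,0,0,10]]' |sed -n 2,4p
python3 - <<'E'
from h import *
s=snapshot("scene"); crop(s,"s14.png",230,90,390,250,3.7)
E
```

```text
tool_pos: [0.4993, 0.1353, 0.0305]
orientation: [-180.0, 0.0, 178.0]
force: [-2.6, -3.1, 5.4]
tool_pos: [0.5493, 0.1339, 0.0305]
orientation: [-180.0, 0.0, 178.0]
force: [-2.8, -2.3, 5.1]
tool_pos: [0.589, 0.1327, 0.0306]
orientation: [180.0, 0.0, 178.0]
force: [-2.3, -1.0, 4.4]
```

View pics/s14.png

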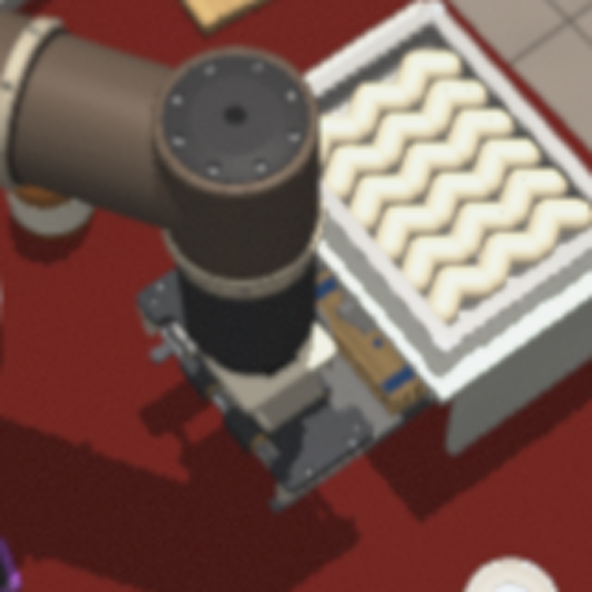

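```bash

python3 -m creep '[[-0.02,0,0,0,10],[-0.04,0,0,0,10],[-0.06,0,0,0,10],[-0.07,0,0,0,10],[-0.08,0,0,0,10],[-0.09,0,0,0,10],[-0.1,0,0,0,10],[-0.1,0,0,0,10]]' |sed -n 2,4p
python3 -m creep '[[-0.005,0,0,0,10],[-0.01,0,0,0,10],[-0.015,0,0,0,10],[-0.02,0,0,0,10],[-0.02,0,0,0,10],[-0.02,0,0,0,10],[-0.02,0,0,0,10],[-0.02,0,0,0,10]]' |sed -n 2,4p
```

```text
tool_pos: [0.5967, 0.1324, 0.0306]
orientation: [-180.0, -0.1, 178.0]
force: [-9.3, 0.8, 7.1]
tool_pos: [0.5967, 0.1323, 0.0305]
orientation: [-180.0, -0.3, 178.0]
force: [-16.9, 3.9, 12.8]
```

```bash

python3 -m creep '[[0.02,0,0,0,10],[0.03,0,0,0,10],[0.03,0,0,0,40],[0.03,0,0,0,87],[0.03,0,0,0,87],[0.03,0,0,0,87],[0.03,0,0,0,87],[0.03,0,0,0,87]]' |sed -n 2,5p
python3 -m creep '[[0,0,0,0,87],[0,0,0,0,87],[0,0,0,0,87],[0,0,0,0,87],[0,0,-0.2,0,87],[0,0,-0.4,0,87],[0,0,-0.6,0,87],[0,0,-0.8,0,87]]' |sed -n 2,5p
python3 -m creep '[[0.2,0,-0.2,0,87],[0.5,0,-0.4,0,87],[0.8,0,-0.6,0,87],[1,0,-0.8,0,87],[1,0,-0.8,0,87],[1,0,-0.8,0,87],[1,0,-0.8,0,87],[1,0,-0.8,0,87]]' |sed -n 2,5p
python3 - <<'E'
from h import *
s=snapshot("scene"); crop(s,"s15.png",230,90,390,250,3.7);cv2.imwrite("pics/s15f.png",s["img"])
s=snapshot("wrist"); cv2.imwrite("pics/w18.png",s["img"])
s=snapshot("top"); crop(s,"t15.png",160,90,320,260,3.5)
E
```

```text
tool_pos: [0.5972, 0.1323, 0.0305]
orientation: [180.0, 0.0, 178.0]
force: [-0.0, 0.5, -0.2]
opening: 0.0503
tool_pos: [0.5969, 0.1322, 0.1114]
orientation: [-180.0, -0.0, 178.0]
force: [0.2, -0.0, -1.7]
opening: 0.0871
tool_pos: [0.4972, 0.1356, 0.1898]
orientation: [-180.0, -0.1, 178.0]
force: [0.0, 0.1, -0.1]
opening: 0.0869
```

View pics/s15.png

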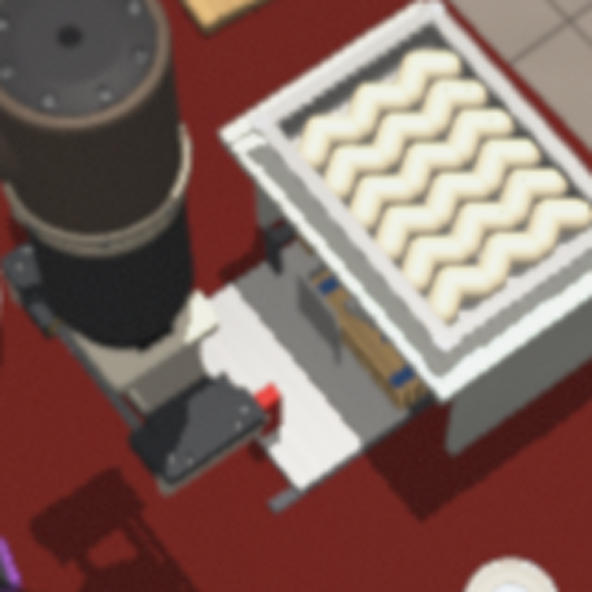

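View pics/w18.png

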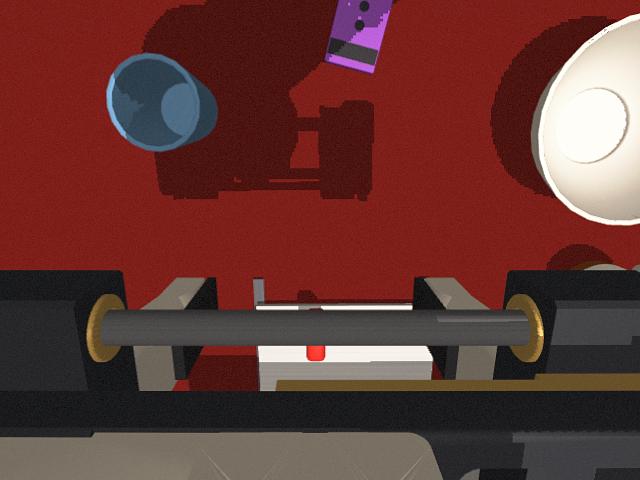

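```bash
python3 - <<'E'
from plant import workorder
print(workorder.close_job())
E
```

```text
the job is handed in; nothing more can be done
None
```

I pulled the carriage out to its end stop and filed the four batch plates on the table in this order: black, red, yellow, blue. I then pushed the carriage fully home, let go of the handle and handed the job in at about 63 s. No green plate (plate1) showed up in any camera view. I left the grey, turquoise and purple look-alikes alone.

**Final checks:**
- **Carriage:** it travelled 149 mm by the tool reading from the first stop to the second, and the force rose to 17 N at the home end.
- **Plates:** the last scene picture shows the pile straight under the shelf and arm. I estimate each plate centre is within about 2 mm of the seat.
- **Other objects:** I steered clear of the crockery and tools and saw no sign of contact, but did not measure their final positions. The arm is clear of the rack.

**Two checks that disagreed:**
- **First pull:** the tool moved 140 mm but the camera showed the handle moving about 136 mm. The grip probably slipped about 4 mm at the stop, so I took the seat position from the cameras.
- **Yellow plate:** it pressed down with about 16 N on its way in because I held it slightly too low. It still lay flat after I let go.

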